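# Cover the rotor housing and look in through its slanted port with a borescope

### The arm

A 6-joint arm with a two-finger parallel gripper is mounted at the origin on a cart in front of the work surface, level with it; the furniture and walls round the work are solid. World frame = base frame: x ahead of the robot, y to its left, z up, the work surface at z = 0. Lengths are in m, angles in rad, forces in N, time in s.
With the tool pointing down it reaches from about 0.425 to 0.95 m from the base axis. Payload 3.5 kg.
Tool frame: the origin (TCP) lies midway between the tips of the shut fingers; the grasp point (between the pads) lies 19 mm behind it (ctrl.pinch_z is the distance from the TCP to the grasp point, in m); z points along the fingers, y is the line along which they close (so a half turn about z gives the same grasp; the last joint's range is limited). The gripper opens to 85 mm and grips with 20 to 120 N. Pads are 22 mm wide; open, the fingers measure 114 mm over their backs; the gripper's body (76 mm by 85 mm) begins 54 mm behind the grasp point. The pads swing forward as they close: fully open they stand 13 mm farther back than shut.
Start: joints at [-1.476, 0.286, 1.577, -0, 1.279, -0.15], TCP at [0.164, -0.655, 0.231] pointing down, gripper open.
Joint ranges: [-2.77, 2.77], [-0.9, 2.22], [0.21, 2.48], [-1.53, 4.67], [0.24, 2.81], [-2.84, 2.84]. Speed limits (rad/s): [2.79, 2.79, 3.14, 3.14, 3.14, 3.14].

### API

Orientations are given as a unit quaternion [x, y, z, w].
In Python, from plant import get_state, viewer, sign_off, ctrl gives the robot as it stands. The module is installed in compiled form; this text tells all that it offers.
- The arm moves only by the shell command python3 -m handwheel 'ROWS' [FORCE]. ROWS is JSON, a list that holds one entry, the list of rows, each a list of 5 numbers: the finger opening in m, from 0 to 0.0854, then the shift along the tool's x, y, z in m, then the turn about the tool's z in degrees. In form: [[[claw, x, y, z, spin], ...]]. A call has 1 to 12 rows; each row shifts and turns the commanded pose from where the row before left it, along the tool's axes as they then stand; what a row does not reach is not made up. A row lasts 1/12 s, in which the tool goes at most 41.7 mm and 7.16 degrees, less where a joint would pass 70% of its speed; a pose out of reach is approached as far as the arm can. A call is refused whole if a number of a shift passes 0.0417 or a number of a turn 7.16, either way. A call with a gripper value outside its range is refused whole. The fingers move at their own pace and stop on an object; FORCE is the grip in N (left out, the last holds). Time passes only in rows, so rows that do not move let the fingers close. It gives the time, the measured TCP pose, the force, the opening and the grip force at its end, in the units of the state.
- get_state(): the state, without advancing time (a new reading comes with each control period).
- viewer.read_camera(name): name is "scene" or "top"; returns the picture (384x512x3 uint8, blue, green, red); there is no depth.
- viewer.camera_params(name): a dict with "fov_y" (degrees; the focal length in pixels is half the picture's height over the tangent of half this angle, whatever the lens; pixels are square), "cx", "cy" (the principal point, pixels), "xyz" and "attitude" of the camera in the world. Camera axes: x right, y up, looking along -z (the intrinsics and any distortion apply to the point x, -y, -z); pixel columns grow to the right and rows downward; lengths in m; the calibration is good to about 2 mm. A picture is of the moment at which its call begins. camera_params takes no time and is no camera call.
- sign_off(): hands the job in; it is judged then, once.
Trained networks look in the newest picture that a camera, given by its name, has taken for a name from the list of things; names that differ only in an ending like _2 or _b are one class to them, and where a whole thing is asked for, a point or a joint stands for the part that bears it (a point fixed in the world has none). Each returns a list of dicts, best first, with "confidence" (0 to 1); they miss things now and then, are a little off and sometimes report something else, mostly with a low value. They report only what shows in the picture. A call takes as long as a camera call.
- viewer.look_for(camera, name): "extent" ([left, top, width, height] as shares, 0 to 1, of the picture: columns of its width, rows of its height, round what is visible of it).
- viewer.outline_of(camera, name): "mask" (384x512 bool, what is visible of it) and "extent" ([left, top, width, height] as shares, 0 to 1, of the picture: columns of its width, rows of its height, round what is visible of it).
- viewer.pinpoint(camera, name): "xy" ([column, row] as shares, 0 to 1, of the picture: columns of its width, rows of its height: a listed point, or the origin of a listed thing).
The state is a dict: "time": time; "qpos": joint angles; "dq": joint speeds; "joint_efforts": joint torques, N m; "eef_pos": TCP position; "tcp_rot": TCP orientation; "contact_force": force on the tool from outside, world axes, zero at the start; "wrist_torque": the same for the moment, N m; "opening": opening from 0.0 (shut) to 1.0 (fully open); "finger_force": force on a finger pad.
Only numpy, scipy, OpenCV 4.12 (cv2) and the standard library are available. Lean on these libraries where they do the work, as an engineer would, in place of code of your own. Each camera call takes 0.05 s, during which the arm holds its last target. There are 200 camera calls.

### The job

Set the loose cover flat on the rim of the rotor housing, its spigot down in the bore. Then take the borescope from its rest by the black handle, tilt it in line with the cover's slanted inspection port and pass its thin shaft through until the tip is about halfway between the cover and the rotor below, without knocking the rotor. Finish while still holding the borescope there by its handle, still and free of the port, the cover, the housing and the rotor, and leave the other things where they are.

Things in the scene. Friction and masses are not known exactly. Their poses are not given: they have to be found in the camera images.
- housing: rotor housing, an aluminium pot fixed to the bench, open at the top: 108 mm outside on a 124 mm square foot with four bolt heads; round bore 84 mm in diameter, rim 90 mm above the bench; a brass hose stub stands out low on its +y side to 82 mm from the axis. Origin at the centre of its underside, z up. The cover fits at any turn about the vertical
- rotor: the steel rotor, 48 mm across and 37 mm tall with four slots in its top, fixed in the middle of the housing's floor: its top is 43 mm above the bench, 47 mm below the rim. Origin at the centre of its underside, 6 mm above the bench
- cover: loose steel cover, 0.26 kg: flange 108 mm across; spigot ring below, 80 mm outside, tapering to 76, enters the bore. Origin: centre of the spigot's lower edge, z up; flange from z = 6 to 13 mm. Black lug on top to grasp across y: x -14 to +10, y -9 to +9, z 13 to 43 mm. The slanted port rises towards +x. Seated, the origin is 84 mm above the bench
- port_foot (a point): point where the port's axis crosses the middle of the flange: x = 28, y = 0, z = 9.5 mm in the cover's frame. The port is a tube that slopes at 45 degrees, from here up and towards the cover's +x; its 18 mm bore goes on through the flange at the same slope
- port_mouth (a point): centre of the port's open upper end, 34 mm up the tube from port_foot (x = 52, z = 33.5 mm in the cover's frame); the bore flares to 26 mm over the last 9 mm; the tube is 24 mm outside, 32 mm at the mouth. port_foot to port_mouth is the port's axis
- rest: blue rest of the borescope, fixed to the bench: base 185 x 56 x 8 mm with two V supports, 40 mm wide and 8 mm thick, at x = -95 mm (under the shaft, 56 mm tall) and x = +58 mm (under the barrel, 50 mm tall). Origin on the bench below the middle of the borescope's handle, x along the borescope. To the right of the work, from about x = 0.55 m on, stands the tall microscope: swing the arm clear of it
- scope: loose rigid borescope, 0.16 kg, level in its rest, axis 50 mm above the bench. Origin: middle of the handle; x towards the eyecup, z up. Handle: black box 60 x 24 x 24 mm with orange bands, grasp across y; balances within 10 mm of the origin. Shaft 7 mm thick towards -x, cone from x = -47 mm; barrel and 33 mm eyecup to x = +88 mm; light post hangs to 28 mm below the axis at x = 42 mm
- scope_tip (a point): the tip of the borescope's shaft, at x = -150 mm on the borescope's axis
- dropper_bottle: bystander: dropper bottle, 38 mm across and 113 mm tall, standing; origin at the centre of its underside
- tape_roll: bystander: roll of masking tape, 66 mm across and 19 mm tall; origin at the centre of its underside
- slide_box: bystander: blue slide box, 88 x 170 x 34 mm; origin at the centre of its underside
- lens_tissue: bystander: blue booklet of lens tissue, 73 x 100 x 10 mm; origin at the centre of its underside

How it is judged:
On the way:
1. the cover sits seated and level on the housing's rim, let go, before the borescope goes in (horizontal distance between cover and housing below 0.004 m and z of cover in the frame of housing below 0.0856 m and angle between cover's own z axis and vertical below 0.025 rad and contact force between the fingers and cover below 0.1 N and linear speed of cover below 0.02 m/s), for 0.2 s.
At the end, for the whole second after the job is handed in: Cover seated: within 4 mm of the housing's middle, 1.6 mm of fully down, 0.025 rad of level. Borescope through its port, tip 12 to 35 mm below the rim and within 25 mm of the housing's axis, held still by the fingers (over 2 N), touching no cover, port, housing or rotor (under 0.3 N) (horizontal distance between cover and housing below 0.004 m and z of cover in the frame of housing between 0.082 and 0.0856 m and angle between cover's own z axis and vertical below 0.025 rad and z of scope_tip in the frame of housing between 0.055 and 0.078 m and horizontal distance between scope_tip and housing below 0.025 m and contact force between the fingers and scope above 2 N and contact force between each of scope, the arm, the fingers and cover below 0.3 N and contact force between scope and housing below 0.3 N and linear speed of scope below 0.02 m/s); the arm keeps its last pose, push and grip.
It fails at once if the borescope knocks the rotor (over 3 N) (contact force between scope and rotor above 3 N).
It fails at once if a bystander is moved by more than 30 mm (distance of any of dropper_bottle, tape_roll, slide_box, lens_tissue from where it was at the start of the episode above 0.03 m).
It also fails if it takes over 67 s, if anything falls off the work surface, if the arm or the gripper's body presses on something with over 40 N, if the wrist force passes 120 N, or if a joint passes its speed limit or range.

## Working session

There is one attempt and no reset: what is moved stays moved. The work goes in short steps, Python scripts to look and compute and a shell command to move; the robot and the scene stay as the last step left them, time stands still between calls to the robot, and variables do not carry over. Pictures are saved under pics/ and viewed, at most 10 in all, crops included, and the job is handed in when it is done.

```bash
mkdir -p pics; ls; python3 - <<'E'
from plant import get_state, viewer, ctrl
import cv2
print(get_state(), ctrl.pinch_z, [a for a in dir(ctrl) if a[0]!='_'])
for c in("scene","top"):
    cv2.imwrite(f"pics/{c}0.png",cv2.resize(viewer.read_camera(c),(768,576)));print(c,viewer.camera_params(c))
    for n in "housing cover port_foot port_mouth scope scope_tip rest dropper_bottle tape_roll slide_box lens_tissue".split():
        r=viewer.pinpoint(c,n); print(n,[(round(float(d['xy'][0])*512,1),round(float(d['xy'][1])*384,1),round(float(d['confidence']),2)) for d in r[:2]])
E
```

```text
pics
{'time': 0.0, 'qpos': array([-1.47602423e+00,  2.87247815e-01,  1.57821462e+00,  4.55676997e-07,
        1.27860116e+00, -1.49991381e-01]), 'dq': array([-0.00130514, -0.00044079, -0.00172707, -0.0002799 , -0.00010494,
        0.00031256]), 'joint_efforts': array([ 5.38905188e-04, -4.05980229e+01, -2.92624587e+01, -1.51273404e-06,
        5.96475831e-03,  1.48867446e-06]), 'eef_pos': array([ 0.16354056, -0.65419397,  0.22987205]), 'tcp_rot': array([ 9.92519948e-01,  1.22076316e-01,  3.43244987e-05, -1.23499053e-03]), 'contact_force': array([ 0.23317104,  0.72213314, -0.05370612]), 'wrist_torque': array([-0.00996024, -0.01612892, -0.04563757]), 'finger_force': 0.0, 'opening': 0.9982724824146795} 0.0187 ['Unreachable', 'pinch_z']
scene {'fov_y': 50.81039302832165, 'cx': 255.62752201749092, 'cy': 196.621793685801, 'xyz': array([-0.07480147,  0.81741598,  0.50356843]), 'attitude': array([-0.19498504,  0.497763  ,  0.78181985, -0.32089024])}
housing [(270.0, 234.8, 0.82), (277.5, 295.0, 0.64)]
cover [(191.2, 270.6, 0.71)]
port_foot [(204.2, 269.9, 0.57), (192.5, 271.9, 0.52)]
port_mou
[... 272 characters left out ...]
198.1, 0.77), (205.4, 272.0, 0.17)]
lens_tissue [(277.3, 294.4, 0.63)]
top {'fov_y': 43.375016040790406, 'cx': 257.34355401340434, 'cy': 195.37064146247008, 'xyz': array([0.40346366, 0.16748806, 1.09052721]), 'attitude': array([-0.04876092,  0.03561238,  0.71511286, -0.69639625])}
housing [(255.0, 218.7, 0.95)]
cover [(161.4, 214.0, 0.6)]
port_foot [(168.9, 226.4, 0.59)]
port_mouth [(163.0, 233.4, 0.71)]
scope [(222.2, 132.7, 0.71), (341.9, 175.8, 0.65)]
scope_tip [(344.3, 249.7, 0.95)]
rest [(341.4, 183.5, 0.75)]
dropper_bottle [(220.6, 133.2, 0.52)]
tape_roll [(315.3, 127.4, 0.7), (190.3, 289.7, 0.61)]
slide_box [(270.9, 91.8, 0.89)]
lens_tissue [(192.0, 292.1, 0.86), (343.7, 181.6, 0.35)]
```

View pics/scene0.png

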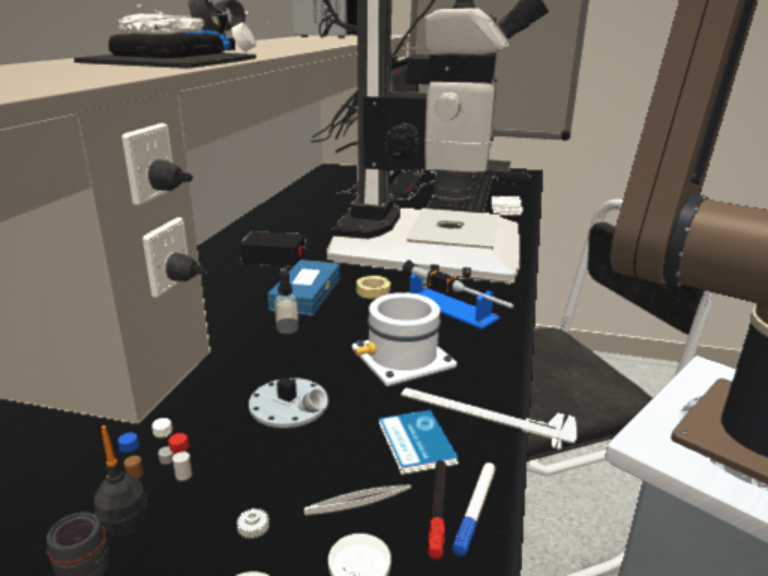

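View pics/top0.png

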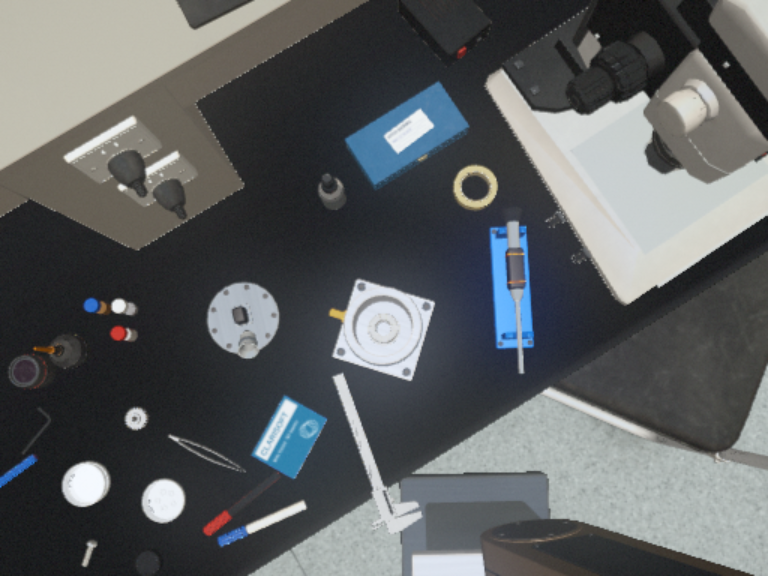

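```bash
cat > h.py <<'E'
import numpy as np
from scipy.spatial.transform import Rotation as R
from plant import viewer
def ray(c,u,v):
    p=viewer.camera_params(c);f=192/np.tan(np.radians(p['fov_y']/2))
    d=R.from_quat(p['attitude']).apply([(u-p['cx'])/f,-(v-p['cy'])/f,-1]);return np.array(p['xyz']),d/np.linalg.norm(d)
def plane(c,u,v,z):
    o,d=ray(c,u,v);return (o+d*(z-o[2])/d[2]).round(4)
def tri(a,b):
    (o1,d1),(o2,d2)=ray('scene',*a),ray('top',*b)
    s=np.linalg.lstsq(np.c_[d1,-d2],o2-o1,rcond=None)[0];p,q=o1+s[0]*d1,o2+s[1]*d2
    return ((p+q)/2).round(4),round(np.linalg.norm(p-q),4)
E
python3 - <<'E'
from h import *
S=dict(housing=(270,234.8),cover=(191.2,270.6),foot=(204.2,269.9),mouth=(214.8,264.4),scope=(295.9,186.9),tip=(340.7,204.6),rest=(293.1,202.1),bottle=(190.6,217.9),tape=(247.1,196.7),box=(202.8,198.1),tissue=(277.3,294.4))
T=dict(housing=(255,218.7),cover=(161.4,214),foot=(168.9,226.4),mouth=(163,233.4),scope=(341.9,175.8),tip=(344.3,249.7),rest=(341.4,183.5),bottle=(220.6,133.2),tape=(315.3,127.4),box=(270.9,91.8),tissue=(192,292.1))
for k in S: print(k,*tri(S[k],T[k]))
# eyecup, lug top centre, lug both views by eye (768 px /1.5)
print('lug',tri((287/1.5,383/1.5),(239/1.5,312/1.5)),'mouth',tri((318/1.5,398/1.5),(248/1.5,350/1.5)))
print('eyecup top',plane('top',513/1.5,214/1.5,.05),'handle',plane('top',515.5/1.5,267/1.5,.06),tri((443/1.5,282/1.5),(515.5/1.5,267/1.5)))
import cv2
for n in ('housing','cover','scope','rest'):
  for c in ('top','scene'):
    viewer.read_camera(c)
    for d in viewer.outline_of(c,n)[:1]:
        m=np.argwhere(d['mask'])[:,::-1]; (a,b),(w,h),t=cv2.minAreaRect(m.astype(np.float32)); print(n,c,d['confidence'],a,b,w,h,t,m.mean(0))
for k,px in dict(benchedge1=(550,388),benchedge2=(760,225),micro1=(622,303),micro2=(488,84)).items(): print(k,plane('top',px[0]/1.5,px[1]/1.5,0))
E
```

```text
housing [0.4787 0.1907 0.0073] 0.006
cover [0.4988 0.406  0.0015] 0.0027
foot [0.4717 0.3896 0.0083] 0.0081
mouth [0.4488 0.3909 0.0356] 0.0092
scope [ 0.5625 -0.0035  0.046 ] 0.0111
tip [0.406  0.0019 0.0479] 0.0015
rest [ 0.5589 -0.0041 -0.0011] 0.0057
bottle [0.6814 0.2676 0.0034] 0.0011
tape [ 0.6935  0.048  -0.0128] 0.0033
box [ 0.7815  0.1478 -0.014 ] 0.0009
tissue [0.322  0.3371 0.0018] 0.0007
lug (array([0.5071, 0.4011, 0.0338]), np.float64(0.0039)) mouth (array([0.4522, 0.3899, 0.0303]), np.float64(0.0006))
eyecup top [ 0.6397 -0.0032  0.05  ] handle [ 0.5598 -0.0015  0.06  ] (array([ 0.5611, -0.0056,  0.042 ]), np.float64(0.0036))
housing top 0.77 250.99855041503906 217.75489807128906 65.55766296386719 56.13693618774414 16.587337493896484 [255.00190779 219.1990461 ]
housing scene 0.73 265.5008850097656 224.58673095703125 57.25770568847656 61.8433723449707 75.3791275024414 [268.33667409 225.44209354]
cover top 0.67 162.00001525878906 212.50001525878906 45.96194076538086 47.37614822387695 45.0 [161.83146067 212.54662921]
cover scene 0.88 191.5 267.5 33.0 51.0 90.0 [191.67816092 267.66882184]
scope top 0.78 343.1920471191406 193.0131072998047 110.36819458007812 14.114884376525879 87.56334686279297 [343.24802706 180.86020293]
scope scene 0.81 303.5683288574219 191.24114990234375 77.20235443115234 14.372777938842773 19.179006576538086 [293.44359465 186.51051625]
rest top 0.83 340.4118347167969 191.34034729003906 81.29965209960938 25.876413345336914 87.66268920898438 [339.23713491 195.027121  ]
rest scene 0.61 301.7497863769531 201.34178161621094 63.7003288269043 24.950458526611328 12.652557373046875 [304.87752355 203.17362046]
benchedge1 [ 0.3857 -0.054   0.    ]
benchedge2 [ 0.6228 -0.3841  0.    ]
micro1 [ 0.5097 -0.1685  0.    ]
micro2 [0.8599 0.018  0.    ]
```

```bash
python3 -m handwheel '[[[0.085,0,0,-0.041,0],[0.085,0,0,-0.041,0],[0.085,0,0,-0.041,0],[0.085,0,0,-0.041,0],[0.085,0,0,-0.041,0],[0.085,0,0,-0.041,0],[0.085,0,0,-0.041,0],[0.085,0,0,-0.041,0],[0.085,0,0,-0.041,0],[0.085,0,0,-0.041,0],[0.085,0,0,-0.041,0],[0.085,0,0,-0.041,0]]]'
```

```text
time: 3.0
eef_pos: [0.1636, -0.6536, 0.7213]
tcp_rot: [0.993, 0.122, -0.0, 0.002]
contact_force: [0.2, -2.6, 1.8]
opening: 0.993
finger_force: 0.0
```

```bash
python3 -m handwheel '[[[0.085,0,0,-0.041,0],[0.085,0,0,-0.041,0],[0.085,0,0,-0.041,0],[0.085,0,0,-0.041,0],[0.085,0,0,-0.041,0],[0.085,0,0,-0.041,0],[0.085,0,0,-0.041,0]]]'; python3 -c "
from plant import get_state;s=get_state();print(s['qpos'])"
```

```text
time: 3.58
eef_pos: [0.1356, -0.5431, 0.8486]
tcp_rot: [0.992, 0.122, 0.004, 0.037]
contact_force: [0.4, 0.2, 0.4]
opening: 0.993
finger_force: 0.0
[-1.51357372  0.41635838  0.21002897  0.02149255  2.44082429 -0.17073479]
```

```bash
cat >> h.py <<'E'
from plant import get_state
def steps(*wp,rot=None,start=None):
    s=get_state();p=np.array(s['eef_pos'] if start is None else start);r=R.from_quat(s['tcp_rot'] if rot is None else rot)
    for w in wp:
        d=r.inv().apply(np.array(w)-p);n=int(np.ceil(abs(d).max()/.0415));print(w,n,'rows of',(d/n).round(4));p=np.array(w)
def tool():
    s=get_state();M=R.from_quat(s['tcp_rot']).as_matrix();print('t',round(s['time'],2),'p',s['eef_pos'].round(4),'x',M[:,0].round(3),'z',M[:,2].round(3),'yawx',np.degrees(np.arctan2(M[1,0],M[0,0])).round(1),'q',s['qpos'].round(2),'F',s['contact_force'].round(1),'open',round(s['opening'],3),'ff',round(s['finger_force'],1))
E
python3 - <<'E'
from h import *
import cv2
viewer.read_camera('top');m=viewer.outline_of('top','cover')[0]['mask']
q=np.argwhere(m)[:,::-1].astype(np.float32);hull=cv2.convexHull(q);e=cv2.fitEllipse(hull);print(e)
print('cover ctr',plane('top',*e[0],.013),plane('top',243.5/1.5,319/1.5,.013),'lugtop',plane('top',239.5/1.5,313/1.5,.043),'mouth',plane('top',248/1.5,350/1.5,.0335))
print('housing rim ctr',plane('top',385.5/1.5,322/1.5,.09))
f=192/np.tan(np.radians(50.81/2))
for nm,px in dict(scopetop=(545,10),head_r=(490,165),head_l=(428,165)).items():
    o,d=ray('scene',px[0]/1.5,px[1]/1.5);print(nm,o,d.round(3),[ (o+d*(y-o[1])/d[1]).round(2) for y in (-.1,-.25)])
print('head top view',plane('top',650/1.5,165/1.5,.35),plane('top',570/1.5,95/1.5,.35))
tool();steps((.36,-.42,.80),(.55,.0,.75),(.50,.40,.50),(.50,.405,.14))
E
```

```text
((161.6621551513672, 212.40859985351562), (46.37326431274414, 49.1518669128418), 167.61160278320312)
cover ctr [0.5004 0.4019 0.013 ] [0.4998 0.4004 0.013 ] lugtop [0.506  0.3998 0.043 ] mouth [0.4523 0.3895 0.0335]
housing rim ctr [0.4834 0.1863 0.09  ]
scopetop [-0.07480147  0.81741598  0.50356843] [ 0.508 -0.861 -0.   ] [array([ 0.47, -0.1 ,  0.5 ]), array([ 0.56, -0.25,  0.5 ])]
head_r [-0.07480147  0.81741598  0.50356843] [ 0.544 -0.809 -0.224] [array([ 0.54, -0.1 ,  0.25]), array([ 0.64, -0.25,  0.21])]
head_l [-0.07480147  0.81741598  0.50356843] [ 0.622 -0.749 -0.228] [array([ 0.69, -0.1 ,  0.22]), array([ 0.81, -0.25,  0.18])]
head top view [ 0.6195 -0.0989  0.35  ] [ 0.6983 -0.0201  0.35  ]
t 3.68 p [ 0.1355 -0.5397  0.8515] x [ 0.97   0.242 -0.001] z [ 0.018 -0.078 -0.997] yawx 14.0 q [-1.51  0.41  0.21  0.02  2.44 -0.17] F [ 0.9 -0.4  0.4] open 0.991 ff 0.0
(0.36, -0.42, 0.8) 6 rows of [ 0.0411 -0.0109  0.0077]
(0.55, 0.0, 0.75) 9 rows of [ 0.0318 -0.0405  0.0023]
(0.5, 0.4, 0.5) 11 rows of [ 0.0044 -0.0381  0.0197]
(0.5, 0.405, 0.14) 9 rows of [ 0.0002 -0.0037  0.0398]
```

```bash
python3 -m handwheel '[[[0.085,0.041,-0.011,0.008,0],[0.085,0.041,-0.011,0.008,0],[0.085,0.041,-0.011,0.008,0],[0.085,0.041,-0.011,0.008,0],[0.085,0.041,-0.011,0.008,0],[0.085,0.041,-0.011,0.008,0],[0.085,0.032,-0.0405,0.002,0],[0.085,0.032,-0.0405,0.002,0],[0.085,0.032,-0.0405,0.002,0],[0.085,0.032,-0.0405,0.002,0],[0.085,0.032,-0.0405,0.002,0],[0.085,0.032,-0.0405,0.002,0]]]'; python3 -c "
from h import *;tool();steps((.55,.0,.72),(.50,.40,.45),(.502,.401,.14))"
```

```text
time: 4.68
eef_pos: [0.4557, -0.2006, 0.7716]
tcp_rot: [0.992, 0.122, 0.004, 0.037]
contact_force: [1.5, 0.4, -0.2]
opening: 0.996
finger_force: 0.0
t 4.68 p [ 0.4557 -0.2006  0.7716] x [ 0.97   0.242 -0.   ] z [ 0.018 -0.071 -0.997] yawx 14.0 q [-0.59  0.03  0.88 -0.06  2.18  0.7 ] F [ 1.5  0.4 -0.2] open 0.996 ff 0.0
(0.55, 0.0, 0.72) 5 rows of [ 0.028  -0.035   0.0078]
(0.5, 0.4, 0.45) 11 rows of [ 0.0044 -0.0381  0.0218]
(0.502, 0.401, 0.14) 8 rows of [ 0.0003 -0.0029  0.0386]
```

```bash
python3 -m handwheel '[[[0.085,0.028,-0.035,0.008,0],[0.085,0.028,-0.035,0.008,0],[0.085,0.028,-0.035,0.008,0],[0.085,0.028,-0.035,0.008,0],[0.085,0.028,-0.035,0.008,0],[0.085,0.0044,-0.038,0.022,0],[0.085,0.0044,-0.038,0.022,0],[0.085,0.0044,-0.038,0.022,0],[0.085,0.0044,-0.038,0.022,0],[0.085,0.0044,-0.038,0.022,0],[0.085,0.0044,-0.038,0.022,0],[0.085,0.0044,-0.038,0.022,0]]]'; python3 -m handwheel '[[[0.085,0.0044,-0.038,0.022,0],[0.085,0.0044,-0.038,0.022,0],[0.085,0.0044,-0.038,0.022,0],[0.085,0.0044,-0.038,0.022,0],[0.085,0,-0.003,0.038,0],[0.085,0,-0.003,0.038,0],[0.085,0,-0.003,0.038,0],[0.085,0,-0.003,0.038,0],[0.085,0,-0.003,0.038,0],[0.085,0,-0.003,0.038,0],[0.085,0,-0.003,0.038,0],[0.085,0,0,0,0]]]'; python3 - <<'E'
from h import *
import cv2
tool()
im=viewer.read_camera('scene');cv2.imwrite('pics/s1.png',cv2.resize(im[150:310,110:330],(800,582),interpolation=cv2.INTER_CUBIC))
steps((.502,.401,.12),(.502,.401,.019))
E
```

```text
time: 5.68
eef_pos: [0.5108, 0.2228, 0.5584]
tcp_rot: [0.992, 0.122, 0.004, 0.037]
contact_force: [1.3, 0.5, -0.7]
opening: 0.995
finger_force: 0.0
time: 6.68
eef_pos: [0.4885, 0.3566, 0.1891]
tcp_rot: [0.992, 0.122, -0.004, 0.04]
contact_force: [-1.3, -0.9, -2.7]
opening: 0.993
finger_force: 0.0
t 6.68 p [0.4885 0.3566 0.1891] x [ 0.97   0.242 -0.018] z [ 0.001 -0.08  -0.997] yawx 14.0 q [ 0.49  0.2   1.76 -0.08  1.22  1.85] F [-1.3 -0.9 -2.7] open 0.993 ff 0.0
(0.502, 0.401, 0.12) 2 rows of [ 0.0113 -0.0224  0.0352]
(0.502, 0.401, 0.019) 3 rows of [ 0.0004 -0.0026  0.0336]
```

View pics/s1.png

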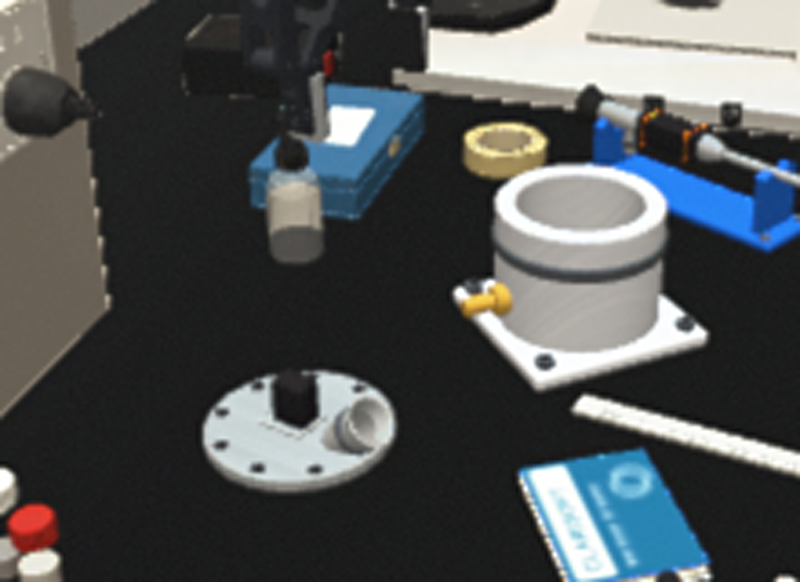

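```bash
python3 -m handwheel '[[[0.085,0.012,-0.022,0.025,0],[0.085,0.012,-0.022,0.025,0],[0.085,0,-0.001,0.02,0],[0.085,0,-0.001,0.02,0],[0.085,0,-0.001,0.02,0],[0.085,0,-0.001,0.02,0],[0.085,0,0,0,0]]]'; python3 -c "
from h import *;tool();steps((.503,.401,.019))"
```

```text
time: 7.32
eef_pos: [0.507, 0.4017, 0.0654]
tcp_rot: [0.992, 0.122, 0.003, 0.037]
contact_force: [-1.2, 0.1, -0.3]
opening: 0.998
finger_force: 0.0
t 7.32 p [0.507  0.4017 0.0654] x [ 0.97   0.242 -0.003] z [ 0.015 -0.074 -0.997] yawx 14.0 q [ 0.54  0.42  1.73 -0.08  1.02  1.91] F [-1.2  0.1 -0.3] open 0.998 ff 0.0
(0.503, 0.401, 0.019) 2 rows of [-0.0019 -0.0019  0.0231]
```

```bash
python3 -m handwheel '[[[0.085,-0.002,-0.002,0.0225,0],[0.085,-0.002,-0.002,0.0225,0],[0.01,0,0,0,0],[0.01,0,0,0,0],[0.01,0,0,0,0],[0.01,0,0,0,0],[0.01,0,0,0,0],[0.01,0,0,0,0]]]' 60; python3 -c "
from h import *;tool()"
```

```text
time: 7.98
eef_pos: [0.505, 0.403, 0.0248]
tcp_rot: [0.992, 0.122, 0.006, 0.035]
contact_force: [-1.8, 0.9, 5.0]
opening: 0.195
finger_force: 58.0
t 7.98 p [0.505  0.403  0.0248] x [0.97  0.242 0.004] z [ 0.021 -0.069 -0.997] yawx 14.0 q [ 0.54  0.47  1.75 -0.09  0.94  1.92] F [-1.8  0.9  5. ] open 0.195 ff 58.0
```

```bash
python3 -m handwheel '[[[0.01,0,0,-0.025,0],[0.01,0,0,-0.035,0],[0.01,0,0,-0.04,-7.15],[0.01,0,0,-0.04,-7.15],[0.01,0,0,-0.03,-7.15],[0.01,0,0,0,-7.15],[0.01,0,0,0,-7.15],[0.01,0,0,0,-7.15],[0.01,0,0,0,-7.15],[0.01,0,0,0,-7.15],[0.01,0,0,0,-7.15],[0.01,0,0,0,-7.15]]]'; python3 -m handwheel '[[[0.01,0,0,0,-7.15],[0.01,0,0,0,-7.15],[0.01,0,0,0,-7.15],[0.01,0,0,0,-7.15],[0.01,0,0,0,-7.15],[0.01,0,0,0,-7.15],[0.01,0,0,0,-7.15],[0.01,0,0,0,-7.15],[0.01,0,0,0,-7.15],[0.01,0,0,0,-7.15],[0.01,0,0,0,-7.15],[0.01,0,0,0,-7.15]]]';python3 -c "
from h import *;tool();steps((.485,.19,.19),(.485,.19,.13))"
```

```text
time: 8.98
eef_pos: [0.5, 0.4137, 0.1912]
tcp_rot: [0.732, 0.681, -0.018, 0.032]
contact_force: [-0.1, 0.5, -2.8]
opening: 0.192
finger_force: 58.8
time: 9.98
eef_pos: [0.4999, 0.4137, 0.1911]
tcp_rot: [0.073, 0.997, -0.035, 0.011]
contact_force: [-0.0, 0.1, -2.6]
opening: 0.199
finger_force: 58.8
t 9.98 p [0.4999 0.4137 0.1911] x [-0.989  0.144 -0.027] z [ 0.017 -0.072 -0.997] yawx 171.7 q [ 0.56  0.28  1.66 -0.07  1.23 -0.84] F [-0.   0.1 -2.6] open 0.199 ff 58.8
(0.485, 0.19, 0.19) 6 rows of [-0.0029 -0.0371  0.0028]
(0.485, 0.19, 0.13) 2 rows of [0.0008 0.0021 0.0299]
```

```bash
python3 -m handwheel '[[[0.01,0,0,0,-7.15],[0.01,0,0,0,-7.15]]]'; python3 -c "
from h import *;tool();steps((.476,.188,.19))"
```

```text
time: 10.15
eef_pos: [0.4999, 0.4137, 0.1911]
tcp_rot: [-0.052, 0.998, -0.036, 0.006]
contact_force: [-0.2, 0.8, -2.3]
opening: 0.201
finger_force: 58.8
t 10.15 p [0.4999 0.4137 0.1911] x [-0.994 -0.104 -0.009] z [ 0.017 -0.072 -0.997] yawx -174.0 q [ 0.56  0.28  1.66 -0.07  1.23 -1.09] F [-0.2  0.8 -2.3] open 0.201 ff 58.8
(0.476, 0.188, 0.19) 6 rows of [ 0.0079 -0.0369  0.0028]
```

```bash
python3 -m handwheel '[[[0.01,0.008,-0.037,0.003,0],[0.01,0.008,-0.037,0.003,0],[0.01,0.008,-0.037,0.003,0],[0.01,0.008,-0.037,0.003,0],[0.01,0.008,-0.037,0.003,0],[0.01,0.008,-0.037,0.003,0],[0.01,0,0,0,0]]]'; python3 - <<'E'
from h import *
import cv2
tool()
a=viewer.read_camera('scene');P={}
for c in('scene','top'):
    im=viewer.read_camera(c)
    x0,y0=(200,110) if c=='scene' else (200,150)
    cv2.imwrite(f'pics/{c}2.png',cv2.resize(im[y0:y0+150,x0:x0+200],(800,600),interpolation=cv2.INTER_CUBIC))
    for n in ('cover','port_mouth','port_foot','housing'):
        P[c,n]=[(np.round(d['xy'][0]*512,1),np.round(d['xy'][1]*384,1),round(d['confidence'],2)) for d in viewer.pinpoint(c,n)[:1]]
        print(c,n,P[c,n])
for n in ('cover','port_mouth','port_foot','housing'):
    try: print(n,tri(P['scene',n][0][:2],P['top',n][0][:2]))
    except Exception as e: pass
E
```

```text
time: 10.73
eef_pos: [0.473, 0.1824, 0.1884]
tcp_rot: [-0.047, 0.998, -0.038, 0.006]
contact_force: [0.4, 0.8, -2.4]
opening: 0.196
finger_force: 60.7
t 10.73 p [0.473  0.1824 0.1884] x [-0.996 -0.094 -0.008] z [ 0.015 -0.075 -0.997] yawx -174.6 q [ 0.21 -0.04  2.02 -0.08  1.17 -1.43] F [ 0.4  0.8 -2.4] open 0.196 ff 60.7
scene cover [(np.float64(277.5), np.float64(173.2), 0.71)]
scene port_mouth [(np.float64(256.9), np.float64(153.2), 0.59)]
scene port_foot [(np.float64(263.8), np.float64(166.7), 0.49)]
scene housing [(np.float64(255.8), np.float64(155.7), 0.54)]
top cover [(np.float64(254.5), np.float64(215.2), 0.54)]
top port_mouth [(np.float64(343.3), np.float64(181.3), 0.58)]
top port_foot []
top housing []
cover (array([0.4715, 0.1858, 0.1673]), np.float64(0.0124))
port_mouth (array([0.5785, 0.0527, 0.1537]), np.float64(0.1093))
```

View pics/scene2.png

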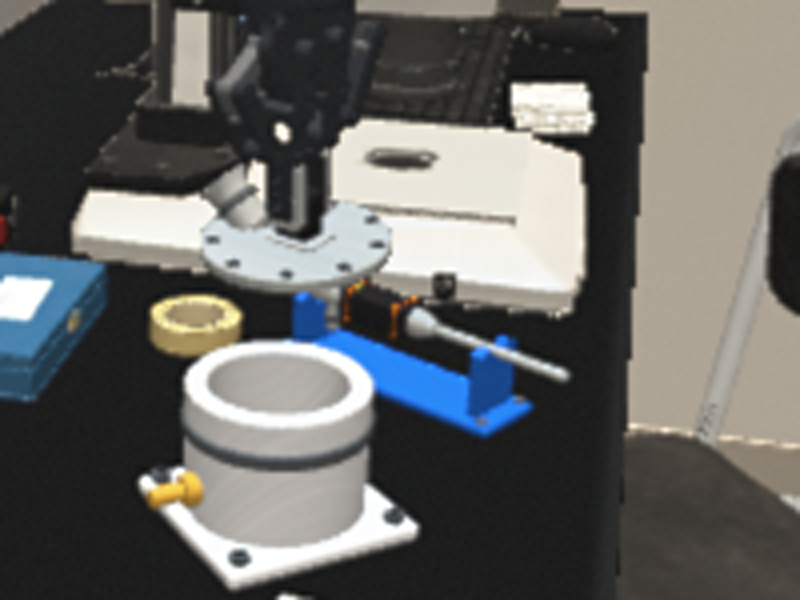

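View pics/top2.png

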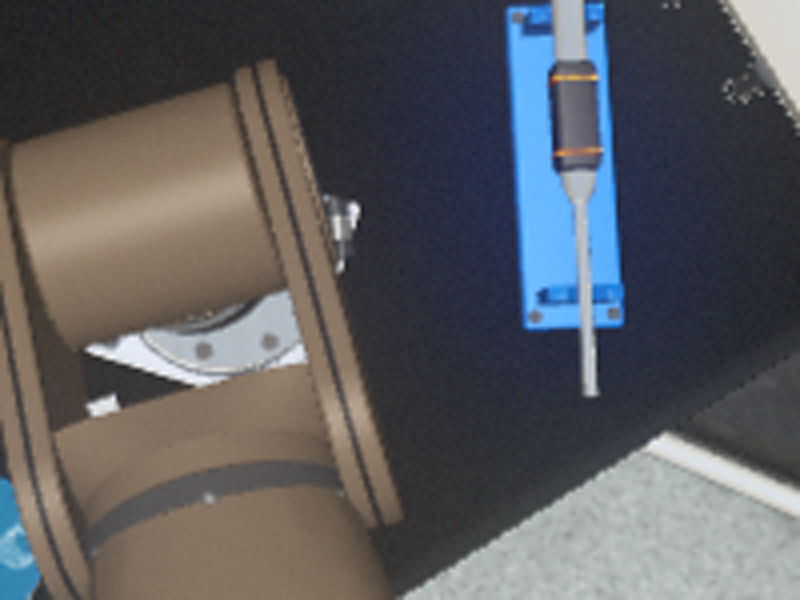

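```bash
python3 - <<'E'
from h import *
print('rim scene',plane('scene',200+278/4,110+383/4,.09),'flange scene',plane('scene',200+296.5/4,110+246/4,.173))
print('flange bottom edge top view',plane('top',200+235/4,150+372/4,.176))
# left/right extremes
for nm,u,v,z in(('rimL',182,380,.09),('rimR',374,384,.09),('flL',202,238,.173),('flR',391,250,.173)): print(nm,plane('scene',200+u/4,110+v/4,z))
E
```

```text
rim scene [0.472  0.1991 0.09  ] flange scene [0.4684 0.1916 0.173 ]
flange bottom edge top view [0.4229 0.1828 0.176 ]
rimL [0.5129 0.2356 0.09  ]
rimR [0.4328 0.1607 0.09  ]
flL [0.5128 0.2206 0.173 ]
flR [0.4285 0.1585 0.173 ]
```

```bash
python3 -c "
from h import *;steps((.477,.1895,.122),(.477,.1895,.107))"; python3 -m handwheel '[[[0.01,-0.0025,0.001,0.032,0],[0.01,-0.0025,0.001,0.032,0],[0.01,0,0,0,0]]]'; python3 - <<'E'
from h import *
import cv2
tool();steps((.477,.1895,.122),(.477,.1895,.107))
im=viewer.read_camera('scene');x0,y0=200,110
cv2.imwrite('pics/s3.png',cv2.resize(im[y0:y0+150,x0:x0+200],(800,600),interpolation=cv2.INTER_CUBIC))
E
```

```text
(0.477, 0.1895, 0.122) 2 rows of [-0.0009  0.003   0.0334]
(0.477, 0.1895, 0.107) 1 rows of [0.0002 0.0011 0.015 ]
time: 11.53
eef_pos: [0.4762, 0.1847, 0.1188]
tcp_rot: [-0.049, 0.998, -0.037, 0.001]
contact_force: [-1.5, -0.9, -3.9]
opening: 0.193
finger_force: 60.5
t 11.53 p [0.4762 0.1847 0.1188] x [-0.995 -0.099  0.002] z [ 0.006 -0.074 -0.997] yawx -174.3 q [ 0.21  0.06  2.05 -0.09  1.04 -1.42] F [-1.5 -0.9 -3.9] open 0.193 ff 60.5
(0.477, 0.1895, 0.122) 1 rows of [-0.0013  0.0045 -0.0035]
(0.477, 0.1895, 0.107) 1 rows of [-0.      0.0011  0.015 ]
```

View pics/s3.png

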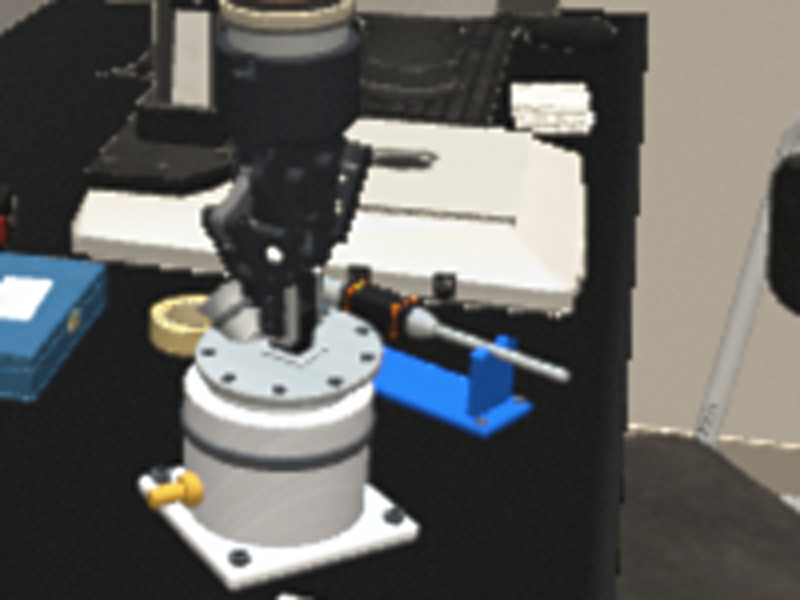

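```bash
python3 -m handwheel '[[[0.01,-0.0035,0.005,-0.001,0],[0.01,0,0,0,0],[0.01,0,0.0005,0.005,0],[0.01,0,0.0005,0.004,0],[0.01,0,0,0,0]]]'; python3 -c "
from h import *;tool()"
```

```text
time: 12.0
eef_pos: [0.4834, 0.1913, 0.1169]
tcp_rot: [-0.049, 0.998, -0.036, 0.007]
contact_force: [0.2, 0.8, -2.5]
opening: 0.191
finger_force: 60.7
t 12.0 p [0.4834 0.1913 0.1169] x [-0.995 -0.099 -0.011] z [ 0.018 -0.072 -0.997] yawx -174.3 q [ 0.22  0.08  2.04 -0.09  1.02 -1.41] F [ 0.2  0.8 -2.5] open 0.191 ff 60.7
```

```bash
for i in 1 2 3; do python3 -m handwheel '[[[0.01,0,0,0,0]]]' | grep -E 'pos|force'; done; python3 - <<'E'
from h import *
import cv2
im=viewer.read_camera('scene').astype(int)
# brightness profile rows: find left/right edges of bright gray in flange & housing wall rows
for r in range(190,226,2):
    g=im[r,235:305].mean(1); b=np.where(g>110)[0]; print(r,235+b.min() if len(b) else None,235+b.max() if len(b) else None,g.astype(int)[[0,8,10,12,14,56,58,60,62,64]])
E
```

```text
eef_pos: [0.4834, 0.1912, 0.1169]
contact_force: [0.5, -0.3, -2.5]
finger_force: 60.7
eef_pos: [0.4836, 0.1912, 0.1171]
contact_force: [0.5, -0.1, -1.9]
finger_force: 60.7
eef_pos: [0.4837, 0.1912, 0.1171]
contact_force: [-0.1, 0.7, -1.3]
finger_force: 60.7
190 238 304 [ 25 179 140 141  86  23  25  24  25  28]
192 239 304 [ 28 199 228 214 121  23  26  22  31  32]
194 239 290 [ 28 132 143 220 222  70  32  24  38  27]
196 240 295 [ 27 132 202 218 218 160 140 126  52  25]
198 244 300 [ 26  81 185  79 178 171 141 142 141 137]
200 244 304 [ 27  36 217 219 222 146 141 142 141 142]
202 245 304 [ 29  24 159 226 223 164 139 142 141 141]
204 246 304 [ 27  26  68 176 223 255 159 141 141 142]
206 246 304 [ 29  26  55 162 141 254 181 139 142 142]
208 246 304 [ 27  29  40 222 239 255 116  81 117 138]
210 246 304 [ 29  27  51 145 244 234  59  27  40  64]
212 246 292 [ 29  25  83 140 150 149  62  26  28  27]
214 246 292 [ 28  28  77 145 151 147  81  26  28  29]
216 247 291 [ 29  27  49 126 153 141  56  26  30  29]
218 249 290 [ 28  28  35  66 128 101  36  27  28  28]
220 246 288 [28 28 47 94 64 58 27 28 28 27]
222 246 291 [ 25  27  49 146 111 130  27  28  30  27]
224 246 291 [ 29  26  45 145 152 139  27  27  27  29]
```

```bash
python3 -m handwheel '[[[0.01,0.002,-0.002,0,0],[0.01,0,0,0.004,0],[0.01,0,0,0.003,0],[0.01,0,0,0,0]]]'; python3 -c "
from h import *;tool()"
```

```text
time: 12.63
eef_pos: [0.4822, 0.1884, 0.1129]
tcp_rot: [-0.049, 0.998, -0.037, 0.007]
contact_force: [-7.3, -2.4, 13.5]
opening: 0.192
finger_force: 62.6
t 12.63 p [0.4822 0.1884 0.1129] x [-0.995 -0.098 -0.01 ] z [ 0.017 -0.072 -0.997] yawx -174.4 q [ 0.21  0.08  2.05 -0.09  1.01 -1.41] F [-7.3 -2.4 13.5] open 0.192 ff 62.6
```

```bash
python3 -m handwheel '[[[0.01,0.003,-0.001,-0.001,0],[0.01,0,0,0,0],[0.01,0,0,0.003,0],[0.01,0,0,0,0]]]'; python3 -c "
from h import *;tool()"
```

```text
time: 12.97
eef_pos: [0.4805, 0.1871, 0.1119]
tcp_rot: [-0.049, 0.998, -0.036, 0.008]
contact_force: [-6.5, -2.9, 16.9]
opening: 0.192
finger_force: 63.4
t 12.97 p [0.4805 0.1871 0.1119] x [-0.995 -0.098 -0.012] z [ 0.019 -0.072 -0.997] yawx -174.3 q [ 0.21  0.08  2.05 -0.09  1.01 -1.41] F [-6.5 -2.9 16.9] open 0.192 ff 63.4
```

```bash
python3 -m handwheel '[[[0.01,0.004,-0.0015,0,0],[0.01,0,0,0,0],[0.01,0,0,0.001,0],[0.01,0,0,0,0]]]'; python3 -c "
from h import *;tool()"
```

```text
time: 13.3
eef_pos: [0.479, 0.1862, 0.1117]
tcp_rot: [-0.048, 0.998, -0.035, 0.012]
contact_force: [-1.0, 0.8, 15.3]
opening: 0.195
finger_force: 63.0
t 13.3 p [0.479  0.1862 0.1117] x [-0.995 -0.097 -0.02 ] z [ 0.026 -0.069 -0.997] yawx -174.4 q [ 0.21  0.07  2.06 -0.09  1.   -1.41] F [-1.   0.8 15.3] open 0.195 ff 63.0
```

```bash
python3 -m handwheel '[[[0.05,0,0,0,0],[0.085,0,0,0,0],[0.085,0,0,0,0],[0.085,0,0,0,0],[0.085,0,0,-0.02,0],[0.085,0,0,-0.041,0],[0.085,0,0,-0.041,0],[0.085,0,0,-0.041,0],[0.085,0,0,-0.03,0],[0.085,0,0,0,0]]]'; python3 - <<'E'
from h import *
import cv2
tool()
im=viewer.read_camera('scene');x0,y0=200,110
cv2.imwrite('pics/s4.png',cv2.resize(im[y0:y0+150,x0:x0+200],(800,600),interpolation=cv2.INTER_CUBIC))
steps((.545,.12,.30),(.556,.0,.2),(.556,0,.1))
E
```

```text
time: 14.13
eef_pos: [0.4752, 0.1986, 0.2879]
tcp_rot: [-0.049, 0.998, -0.035, 0.014]
contact_force: [0.8, -0.1, -0.0]
opening: 0.992
finger_force: 0.0
t 14.13 p [0.4752 0.1986 0.2879] x [-0.995 -0.099 -0.025] z [ 0.031 -0.068 -0.997] yawx -174.3 q [ 0.24 -0.11  1.9  -0.08  1.34 -1.42] F [ 0.8 -0.1 -0. ] open 0.992 ff 0.0
(0.545, 0.12, 0.3) 3 rows of [-0.0211 -0.0285 -0.0029]
(0.556, 0.0, 0.2) 3 rows of [ 0.0009 -0.0377  0.0361]
(0.556, 0, 0.1) 3 rows of [0.0006 0.0024 0.0332]
```

View pics/s4.png

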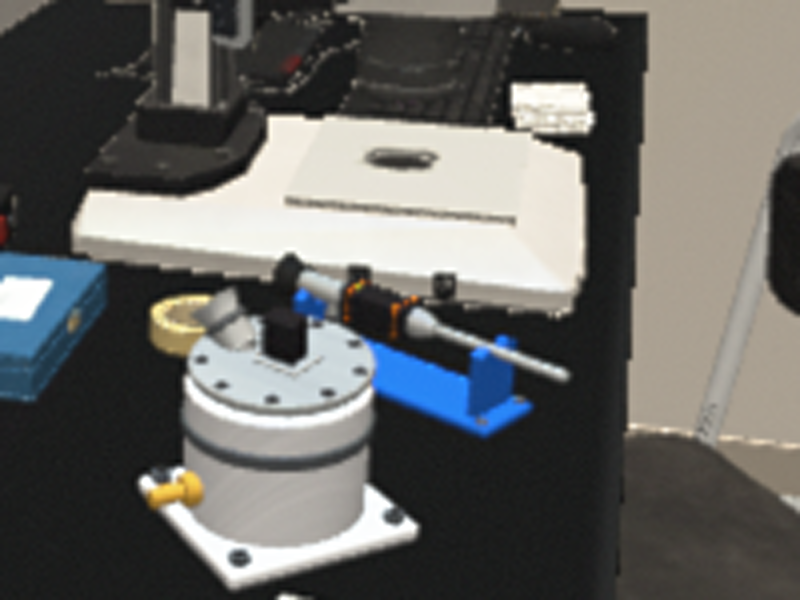

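```bash
python3 -m handwheel '[[[0.0,0,0,0.03,0],[0.0,0,0,0.03,0],[0.0,0,0,0.03,0],[0.0,0,0,0.03,0],[0.0,0,0,0.03,0],[0,0,0,0,0]]]'; python3 -c "
from h import *;tool()"
```

```text
time: 14.68
eef_pos: [0.4687, 0.185, 0.1212]
tcp_rot: [-0.049, 0.998, -0.038, -0.001]
contact_force: [-1.9, -1.0, -3.6]
opening: 0.183
finger_force: 58.9
t 14.68 p [0.4687 0.185  0.1212] x [-0.995 -0.098  0.006] z [ 0.002 -0.075 -0.997] yawx -174.4 q [ 0.21  0.05  2.07 -0.09  1.04 -1.41] F [-1.9 -1.  -3.6] open 0.183 ff 58.9
```

```bash
python3 -m handwheel '[[[0.0,0,0,0,0],[0,0,0,0,0]]]'; python3 -c "
from h import *;tool()"
```

```text
time: 14.85
eef_pos: [0.4745, 0.1867, 0.1298]
tcp_rot: [-0.049, 0.998, -0.036, 0.006]
contact_force: [0.3, 0.4, -2.1]
opening: 0.181
finger_force: 58.8
t 14.85 p [0.4745 0.1867 0.1298] x [-0.995 -0.098 -0.009] z [ 0.016 -0.072 -0.997] yawx -174.4 q [ 0.21  0.04  2.06 -0.09  1.05 -1.41] F [ 0.3  0.4 -2.1] open 0.181 ff 58.8
```

```bash
python3 -m handwheel '[[[0.0,0.003,0,0,0],[0,0.003,0,0,0],[0,0,0,0.002,0],[0,0,0,0.002,0],[0,0,0,0.002,0],[0,0,0,0,0]]]'; python3 -c "
from h import *;tool()"
```

```text
time: 15.35
eef_pos: [0.4687, 0.1857, 0.1238]
tcp_rot: [-0.049, 0.998, -0.036, 0.007]
contact_force: [-0.5, -0.4, -2.4]
opening: 0.189
finger_force: 58.8
t 15.35 p [0.4687 0.1857 0.1238] x [-0.995 -0.098 -0.01 ] z [ 0.017 -0.072 -0.997] yawx -174.4 q [ 0.21  0.04  2.07 -0.09  1.03 -1.41] F [-0.5 -0.4 -2.4] open 0.189 ff 58.8
```

```bash
python3 -m handwheel '[[[0,0,0,0.002,0],[0,0,0,0,0]]]'|sed -n '2p;4p'; python3 -m handwheel '[[[0,0,0,0.0015,0],[0,0,0,0,0]]]'|sed -n '2p;4p';python3 -m handwheel '[[[0,0,0,0.0015,0],[0,0,0,0,0]]]'|sed -n '2p;4p'
```

```text
eef_pos: [0.4688, 0.1855, 0.1216]
contact_force: [0.4, -0.1, -2.1]
eef_pos: [0.4689, 0.1854, 0.1202]
contact_force: [-0.5, 0.2, -2.6]
eef_pos: [0.4692, 0.1855, 0.1197]
contact_force: [-2.5, 0.4, 1.8]
```

```bash
python3 -m handwheel '[[[0,0.0015,0,0.001,0],[0,0,0,0,0]]]'|sed -n '2p;4p'; python3 -m handwheel '[[[0,0.001,0,0.0015,0],[0,0,0,0,0]]]'|sed -n '2p;4p';python3 -m handwheel '[[[0,0.001,0,0.0015,0],[0,0,0,0,0]]]'|sed -n '2p;4p'
```

```text
eef_pos: [0.469, 0.1854, 0.1196]
contact_force: [0.1, -0.5, 4.4]
eef_pos: [0.4691, 0.1854, 0.1195]
contact_force: [-0.5, -0.9, 9.4]
eef_pos: [0.4691, 0.1853, 0.1194]
contact_force: [-1.3, -1.1, 12.4]
```

```bash
python3 -m handwheel '[[[0.05,0,0,0,0],[0.085,0,0,0,0],[0.085,0,0,0,0],[0.085,0,0,0,0],[0.085,0,0,-0.02,0],[0.085,0,0,-0.03,0],[0.085,0,0,-0.03,0],[0.085,0,0,-0.02,0],[0.0,0,0,-0.02,0],[0,0,0,0,0],[0,0,0,0,0],[0,0,0,0,0]]]'; python3 - <<'E'
from h import *
import cv2
tool()
im=viewer.read_camera('scene');x0,y0=234,168
cv2.imwrite('pics/s5.png',cv2.resize(im[y0:y0+60,x0:x0+80],(800,600),interpolation=cv2.INTER_CUBIC))
E
```

```text
time: 17.35
eef_pos: [0.4627, 0.1931, 0.233]
tcp_rot: [-0.049, 0.998, -0.036, 0.006]
contact_force: [-0.8, -0.8, 0.1]
opening: 0.446
finger_force: 0.0
t 17.35 p [0.4627 0.1931 0.233 ] x [-0.995 -0.098 -0.008] z [ 0.015 -0.072 -0.997] yawx -174.4 q [ 0.23 -0.1   1.99 -0.08  1.25 -1.41] F [-0.8 -0.8  0.1] open 0.446 ff 0.0
```

View pics/s5.png

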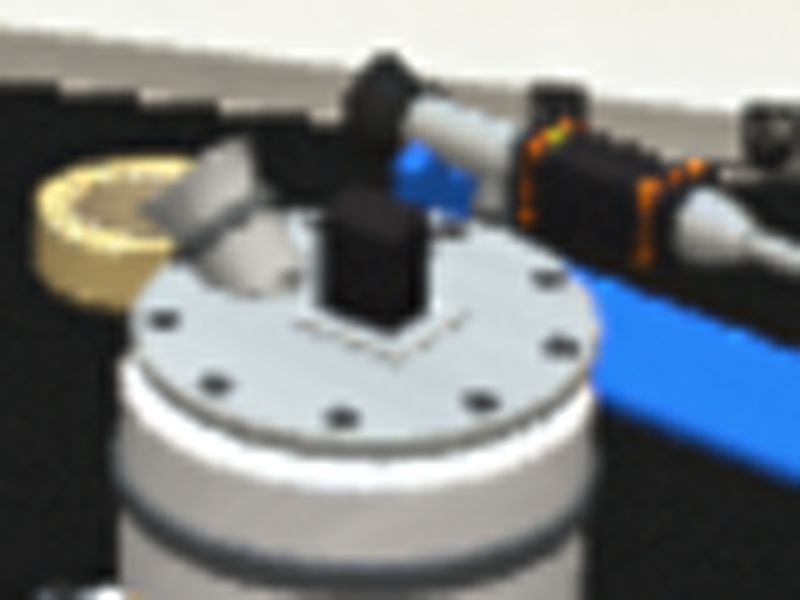

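```bash
python3 - <<'E'
from h import *
import cv2
a=cv2.imread('pics/scene0.png');a=cv2.resize(a,(512,384),interpolation=cv2.INTER_AREA).mean(2).astype(int)
b=viewer.read_camera('scene').mean(2).astype(int)
for c in (256,269,282): print(c,'before',a[196:226,c],'\n now',b[196:226,c])
p=viewer.camera_params('scene');f=192/np.tan(np.radians(p['fov_y']/2))
def proj(X):
    q=R.from_quat(p['attitude']).inv().apply(np.array(X)-p['xyz']);return p['cx']-f*q[:,0]/q[:,2],p['cy']+f*q[:,1]/q[:,2]
t=np.linspace(0,2*np.pi,720)
for nm,r,z in(('rim outer',.054,.09),('bore',.042,.09),('flange top',.054,.097)):
    u,v=proj(np.c_[.481+r*np.cos(t),.1885+r*np.sin(t),0*t+z]);print(nm,'cols',u.min().round(1),u.max().round(1),'rows',v.min().round(1),v.max().round(1))
top=viewer.read_camera('top').mean(2).astype(int);print(get_state()['eef_pos'])
E
```

```text
256 before [167 234 252 242 192 159 151 152 153 153 153 155 154 157 193 240 253 249
 217 177 162 162 163 165 163 151 109  76  66  85] 
 now [132 187 212 213 213 213 216 218 218 176 100 160 206 178 123 183 254 254
 220 169 160 161 164 166 166 152 109  70  61  79]
269 before [244 243 195 172 169 168 167 168 169 170 169 170 171 171 170 171 179 208
 248 252 230 189 168 170 173 174 174 165 116  79] 
 now [ 23  21  19  40 132 206 161 199 211 211 211 216 208 127 135 201 140 132
 237 253 237 182 167 171 175 175 174 170 118  72]
282 before [153 197 247 252 233 192 161 158 158 159 161 158 155 153 157 185 244 253
 247 220 178 167 164 164 164 162 136  98  68  70] 
 now [214 214 212 213 215 215 215 213 212 215 208 121  66 154 160 122 166 253
 254 223 176 166 164 164 164 166 144  97  65  65]
rim outer cols 246.3 293.1 rows 193.2 214.0
bore cols 251.5 287.9 rows 195.3 211.5
flange top cols 246.4 293.3 rows 190.6 211.1
[0.46254199 0.19303932 0.23258273]
```

```bash
python3 -m handwheel '[[[0.085,-0.004,0,0.0,0],[0.085,-0.004,0,0.01,0],[0.085,0,0,0.02,0],[0.085,0,0,0.02,0],[0.085,0,0,0.02,0],[0.085,0,0,0.02,0],[0.085,0,0,0.01,0],[0.085,0,0,0.005,0],[0.085,0,0,0,0],[0.085,0,0,0,0]]]'; python3 -c "
from h import *;tool()"
```

```text
time: 18.33
eef_pos: [0.4738, 0.1867, 0.1305]
tcp_rot: [-0.049, 0.998, -0.036, 0.008]
contact_force: [0.3, 0.2, 0.7]
opening: 0.996
finger_force: 0.0
t 18.33 p [0.4738 0.1867 0.1305] x [-0.995 -0.098 -0.011] z [ 0.019 -0.071 -0.997] yawx -174.4 q [ 0.21  0.04  2.06 -0.09  1.05 -1.41] F [0.3 0.2 0.7] open 0.996 ff 0.0
```

```bash
python3 -m handwheel '[[[0.085,0,0,0.008,0],[0.085,0,0,0,0],[0.01,0,0,0,0],[0.01,0,0,0,0],[0.01,0,0,0,0],[0.01,0,0,0,0],[0.01,0,0,0,0],[0.01,0,0,-0.003,0],[0.01,0,0.005,0,0],[0.01,0,0,0,0],[0.01,0,0,0,0]]]'; python3 -m handwheel '[[[0,0,0,0.003,0],[0,0,0,0,0]]]'|sed -n '2p;4p'; python3 -m handwheel '[[[0,0,0,0.002,0],[0,0,0,0,0]]]'|sed -n '2p;4p';python3 -m handwheel '[[[0,0,0,0.002,0],[0,0,0,0,0]]]'|sed -n '2p;4p'
```

```text
time: 19.25
eef_pos: [0.4724, 0.1914, 0.1242]
tcp_rot: [-0.049, 0.998, -0.036, 0.007]
contact_force: [0.3, 0.1, -2.6]
opening: 0.182
finger_force: 60.1
eef_pos: [0.4734, 0.191, 0.1222]
contact_force: [-0.3, -0.4, 1.0]
eef_pos: [0.4736, 0.1908, 0.1218]
contact_force: [-3.9, -2.7, 8.8]
eef_pos: [0.4737, 0.1907, 0.1215]
contact_force: [-7.8, -2.3, 16.3]
```

```bash
python3 -m handwheel '[[[0,0,0,-0.004,0],[0,0.004,0,0,0],[0,0,0,0,0]]]'|sed -n '2p;4p'; for i in 1 2 3; do python3 -m handwheel '[[[0,0,0,0.003,0],[0,0,0,0,0]]]'|sed -n '2p;4p'; done
```

```text
eef_pos: [0.4696, 0.1907, 0.1223]
contact_force: [0.3, -0.5, 3.2]
eef_pos: [0.4706, 0.1901, 0.1208]
contact_force: [-1.6, -3.5, 12.3]
eef_pos: [0.4712, 0.1897, 0.1195]
contact_force: [-4.4, -4.6, 17.4]
eef_pos: [0.4712, 0.1897, 0.1194]
contact_force: [-11.9, -5.3, 31.5]
```

```bash
python3 -m handwheel '[[[0,0.002,-0.001,-0.003,0],[0,0.002,-0.001,0,0],[0,0,0,0,0]]]'|sed -n '2p;4p'; for i in 1 2; do python3 -m handwheel '[[[0,0,0,0.003,0],[0,0,0,0,0]]]'|sed -n '2p;4p'; done
```

```text
eef_pos: [0.4697, 0.1889, 0.1196]
contact_force: [3.5, 1.5, 10.4]
eef_pos: [0.4698, 0.1889, 0.1195]
contact_force: [-4.8, -0.2, 25.1]
eef_pos: [0.4698, 0.1889, 0.1194]
contact_force: [-11.6, -0.3, 39.2]
```

```bash
python3 -m handwheel '[[[0,0,0,-0.002,0],[0.03,0,0,0,0],[0.085,0,0,0,0],[0.085,0,0,0,0],[0.085,0,0,0,0],[0.085,0,0,-0.02,0],[0.085,0,0,-0.02,0],[0.085,0,0,-0.02,0],[0.085,0,0,0,0],[0.085,0,0,0,0]]]'; cat > chk.py <<'E'
from h import *
b=viewer.read_camera('scene').mean(2).astype(int)
for c in (256,269,282): print(c,b[204:222,c])
for r in (198,200,202,204,214,224): print(r,b[r,240:250],b[r,286:300])
tool()
E
python3 chk.py
```

```text
time: 21.92
eef_pos: [0.4646, 0.1919, 0.1717]
tcp_rot: [-0.049, 0.998, -0.036, 0.008]
contact_force: [-0.5, -0.0, -0.7]
opening: 0.992
finger_force: 0.0
256 [217 220 217 129 104 203 191 130 132 234 210 170 162 163 165 167 167 155]
269 [175 201 211 213 213 216 172 104 194 162 131 169 227 183 169 172 177 177]
282 [216 214 214 216 209 117  77 194 156 128 187 205 178 169 166 166 166 167]
198 [ 33  51  68  74  85 105 107 106 129 191] [210 158 122 114 153 154 142 139 141 141 142 140 138 136]
200 [ 26  27  26  28  27  26  29  93 197 216] [215 205 201 200 206 208 190 156 140 140 140 140 140 140]
202 [ 27  27  27  26  26  22  66 187 182 125] [214 216 215 217 217 216 214 187 152 139 140 140 140 141]
204 [ 30  30  28  26  23  64 177 168 205 221] [215 213 182 147 127 170 208 187 159 141 141 140 140 140]
214 [ 26  27  27  25  31  76 121 142 145 151] [168 172 160 155 149 146 125  80  39  28  27  26  26  28]
224 [ 25  29  25  26  22  46 127 143 146 151] [ 74 106 140 146 148 138  67  30  25  26  26  27  28  25]
t 21.97 p [0.4637 0.1916 0.1704] x [-0.995 -0.098 -0.009] z [ 0.016 -0.072 -0.997] yawx -174.4 q [ 0.23 -0.03  2.04 -0.08  1.13 -1.41] F [-0.7 -0.  -0.6] open 0.993 ff 0.0
```

```bash
python3 -m handwheel '[[[0,-0.005,0,0,0],[0,0,0,0,0],[0,0,0,0,0],[0,0,0,0,0],[0,0,0,0,0],[0,0,0,0,0],[0,0,0,0.015,0],[0,0,0,0.015,0],[0,0,0,0.005,0],[0,0,0,0,0],[0,0,0,0,0]]]'; for i in 1 2 ; do python3 -m handwheel '[[[0,0,0,0.004,0],[0,0,0,0,0]]]'|sed -n '2p;4p'; done
```

```text
time: 22.88
eef_pos: [0.4699, 0.1898, 0.1369]
tcp_rot: [-0.049, 0.998, -0.036, 0.007]
contact_force: [0.1, -0.7, -0.1]
opening: -0.002
finger_force: 0.0
eef_pos: [0.4703, 0.1896, 0.1331]
contact_force: [-0.1, 0.7, -1.0]
eef_pos: [0.4699, 0.1892, 0.1285]
contact_force: [0.5, -0.4, 0.4]
```

```bash
for i in 1 2 3; do python3 -m handwheel '[[[0,0,0,0.002,0],[0,0,0,0,0]]]'|sed -n '2p;4p'; done
```

```text
eef_pos: [0.4703, 0.1892, 0.1275]
contact_force: [-1.4, 0.8, 2.6]
eef_pos: [0.4704, 0.1893, 0.1272]
contact_force: [-4.7, -0.7, 11.6]
eef_pos: [0.4705, 0.1893, 0.1271]
contact_force: [-10.2, -0.4, 20.0]
```

```bash
python3 -m handwheel '[[[0.085,0,0,-0.03,0],[0.085,0,0,-0.035,0],[0.085,0,0,-0.035,0],[0.085,-0.02,-0.03,-0.01,6.6],[0.085,-0.022,-0.035,0,0],[0.085,-0.022,-0.035,0,0],[0.085,-0.02,-0.035,0,0],[0.085,-0.005,-0.02,0,0],[0.085,0,0,0,0],[0.085,0,0,0,0]]]';  python3 - <<'E'
from h import *
import cv2
tool()
im=viewer.read_camera('top')
cv2.imwrite('pics/t6.png',cv2.resize(im[110:260,200:400],(800,600),interpolation=cv2.INTER_CUBIC))
steps((.557,0,.15),(.557,0,.031))
E
```

```text
time: 24.55
eef_pos: [0.5579, 0.0421, 0.2448]
tcp_rot: [0.01, 0.999, -0.036, 0.009]
contact_force: [0.0, 1.5, -0.5]
opening: 0.995
finger_force: 0.0
t 24.55 p [0.5579 0.0421 0.2448] x [-1.     0.019 -0.019] z [ 0.017 -0.071 -0.997] yawx 178.9 q [-0.07  0.02  1.86 -0.07  1.25 -1.6 ] F [ 0.   1.5 -0.5] open 0.995 ff 0.0
(0.557, 0, 0.15) 3 rows of [ 0.0005 -0.0121  0.0325]
(0.557, 0, 0.031) 3 rows of [0.0007 0.0028 0.0396]
```

View pics/t6.png

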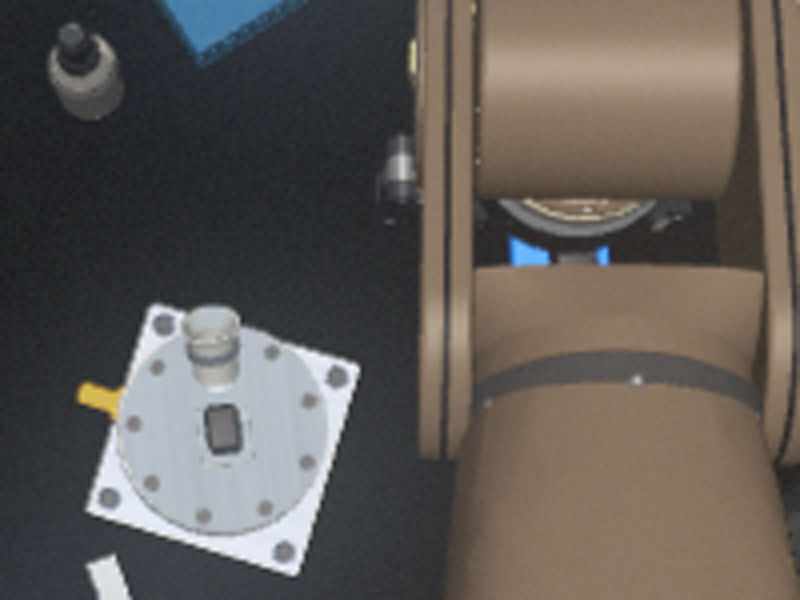

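```bash
python3 - <<'E'
from h import *
m=plane('top',253,190.3,.1175);l=plane('top',256.3,217.5,.127);c=plane('top',255.6,217,.097);print(m,l,c)
for a in(l,c): d=(m-a)[:2];print(np.degrees(np.arctan2(d[1],d[0])),np.linalg.norm(d))
E
python3 -m handwheel '[[[0.085,0,-0.012,0.032,0],[0.085,0,-0.012,0.032,0],[0.085,0,-0.012,0.032,0],[0.085,0,0.002,0.035,0],[0.085,0,0.002,0.035,0],[0.085,0,0.002,0.022,0],[0.085,0,0,0,0],[0.085,0,0,0,0]]]';  python3 -c "
from h import *
tool();steps((.557,0,.031))"
```

```text
[0.5311 0.1927 0.1175] [0.4748 0.1872 0.127 ] [0.4781 0.1892 0.097 ]
5.579573993192209 0.05656801216235198
3.778197707161591 0.05311544031635245
time: 25.27
eef_pos: [0.5593, 0.0012, 0.0586]
tcp_rot: [0.008, 0.999, -0.035, 0.008]
contact_force: [0.4, -0.8, -0.6]
opening: 1.001
finger_force: 0.0
t 25.27 p [0.5593 0.0012 0.0586] x [-1.     0.014 -0.016] z [ 0.015 -0.071 -0.997] yawx 179.2 q [-0.15  0.24  1.99 -0.09  0.9  -1.65] F [ 0.4 -0.8 -0.6] open 1.001 ff 0.0
(0.557, 0, 0.031) 1 rows of [0.0027 0.0008 0.0276]
```

```bash
python3 -m handwheel '[[[0.085,0.002,0.001,0.014,0],[0.085,0,0,0.013,0],[0.085,0,0,0,0],[0.015,0,0,0,0],[0.015,0,0,0,0],[0.015,0,0,0,0],[0.015,0,0,0,0],[0.015,0,0,0,0],[0.015,0,0,0,0]]]' 90;  python3 -c "
from h import *
tool()"
```

```text
time: 26.02
eef_pos: [0.5601, -0.0027, 0.0343]
tcp_rot: [0.007, 0.999, -0.038, 0.01]
contact_force: [-1.3, -5.1, 3.3]
opening: 0.266
finger_force: 87.7
t 26.02 p [ 0.5601 -0.0027  0.0343] x [-1.     0.013 -0.021] z [ 0.02  -0.075 -0.997] yawx 179.3 q [-0.15  0.28  1.99 -0.1   0.84 -1.65] F [-1.3 -5.1  3.3] open 0.266 ff 87.7
```

```bash
python3 -m handwheel '[[[0.015,0,0,-0.012,0],[0.015,0,0,-0.03,0],[0.015,0,0,-0.035,0],[0.015,0,0,-0.035,0],[0.015,0,0.01,-0.03,0],[0.015,0,0.03,-0.03,0],[0.015,0,0.03,-0.03,0],[0.015,0,0.03,-0.035,-5.7],[0.015,0,0.03,-0.035,0],[0.015,-0.01,0.02,-0.035,0],[0.015,-0.01,0,-0.035,0],[0.015,-0.01,0,-0.035,0]]]';  python3 -c "
from h import *
tool();steps((.72,.15,.58))"
```

```text
time: 27.02
eef_pos: [0.5791, 0.1726, 0.3924]
tcp_rot: [-0.042, 0.998, -0.035, 0.007]
contact_force: [1.1, 0.2, -1.3]
opening: 0.264
finger_force: 88.2
t 27.02 p [0.5791 0.1726 0.3924] x [-0.996 -0.085 -0.01 ] z [ 0.016 -0.07  -0.997] yawx -175.1 q [ 0.15  0.06  1.55 -0.07  1.53 -1.5 ] F [ 1.1  0.2 -1.3] open 0.264 ff 88.2
(0.72, 0.15, 0.58) 5 rows of [-0.0281 -0.0095 -0.0367]
```

```bash
python3 -m handwheel '[[[0.015,-0.028,-0.009,-0.036,0],[0.015,-0.028,-0.009,-0.036,0],[0.015,-0.028,-0.009,-0.036,0],[0.015,-0.028,-0.009,-0.036,0],[0.015,-0.028,-0.009,-0.036,0],[0.015,-0.033,0,-0.025,0],[0.015,-0.033,0,-0.025,0],[0.015,-0.033,0,-0.025,0],[0.015,-0.033,0,-0.025,0],[0.015,-0.033,0,-0.025,0]]]';  python3 -c "
from h import *
tool()"
```

```text
time: 27.85
eef_pos: [0.7932, 0.1596, 0.6057]
tcp_rot: [-0.043, 0.998, -0.034, 0.014]
contact_force: [3.1, 0.0, -6.6]
opening: 0.261
finger_force: 89.0
t 27.85 p [0.7932 0.1596 0.6057] x [-0.996 -0.086 -0.025] z [ 0.031 -0.066 -0.997] yawx -175.0 q [ 0.09  0.77  0.22 -0.08  2.12 -1.61] F [ 3.1  0.  -6.6] open 0.261 ff 89.0
```

```bash
python3 -m handwheel '[[[0.015,-0.034,0,-0.024,0],[0.015,-0.034,0,-0.024,0],[0.015,-0.034,0,-0.024,0],[0.015,-0.034,0,-0.024,0],[0.015,-0.034,0,-0.024,0],[0.015,-0.034,0,-0.024,0],[0.015,-0.034,0,-0.024,0],[0.015,-0.034,0,-0.024,0]]]';  python3 -c "
from h import *
tool()"
```

```text
time: 28.52
eef_pos: [0.8093, 0.1453, 0.655]
tcp_rot: [-0.045, 0.993, -0.025, 0.109]
contact_force: [0.4, -0.9, -2.1]
opening: 0.266
finger_force: 89.1
t 28.52 p [0.8093 0.1453 0.655 ] x [-0.972 -0.094 -0.213] z [ 0.218 -0.04  -0.975] yawx -174.5 q [ 0.07  0.72  0.21 -0.06  1.99 -1.62] F [ 0.4 -0.9 -2.1] open 0.266 ff 89.1
```

```bash
python3 -m handwheel '[[[0.015,-0.038,0,-0.016,0],[0.015,-0.038,0,-0.016,0],[0.015,-0.038,0,-0.016,0],[0.015,-0.038,0,-0.016,0],[0.015,-0.038,0,-0.014,0],[0.015,-0.039,0,-0.012,0],[0.015,-0.039,0,-0.012,0],[0.015,-0.039,0,-0.012,0],[0.015,-0.039,0,-0.01,0],[0.015,-0.04,0,-0.01,0],[0.015,-0.04,0,-0.01,0],[0.015,-0.04,0,-0.01,0]]]';  python3 -c "
from h import *
tool()"
```

```text
time: 29.52
eef_pos: [0.8777, 0.1338, 0.6709]
tcp_rot: [-0.048, 0.971, -0.013, 0.235]
contact_force: [0.5, -1.0, -0.9]
opening: 0.263
finger_force: 89.1
t 29.52 p [0.8777 0.1338 0.6709] x [-0.885 -0.1   -0.455] z [ 0.457 -0.003 -0.889] yawx -173.6 q [ 0.04  0.73  0.21 -0.02  1.73 -1.64] F [ 0.5 -1.  -0.9] open 0.263 ff 89.1
```

```bash
python3 -m handwheel '[[[0.015,-0.039,0,-0.01,0],[0.015,-0.039,0,-0.01,0],[0.015,-0.039,0,-0.01,0],[0.015,-0.039,0,-0.01,0],[0.015,-0.039,0,-0.01,0],[0.015,-0.039,0,-0.008,0],[0.015,-0.039,0,-0.008,0],[0.015,-0.039,0,-0.008,0],[0.015,-0.039,0,-0.006,0],[0.015,-0.04,0,-0.006,0],[0.015,-0.04,0,-0.006,0],[0.015,-0.04,0,-0.006,0]]]';  python3 -c "
from h import *
tool()"
```

```text
time: 30.52
eef_pos: [0.9044, 0.1276, 0.7416]
tcp_rot: [-0.05, 0.931, -0.003, 0.361]
contact_force: [0.5, 0.0, -2.0]
opening: 0.266
finger_force: 89.1
t 30.52 p [0.9044 0.1276 0.7416] x [-0.734 -0.096 -0.673] z [ 0.673  0.031 -0.739] yawx -172.6 q [ 0.03  0.68  0.21  0.01  1.51 -1.65] F [ 0.5  0.  -2. ] open 0.266 ff 89.1
```

```bash
python3 -m handwheel '[[[0.015,-0.04,0,-0.005,0],[0.015,-0.04,0,-0.005,0],[0.015,-0.04,0,-0.005,0],[0.015,0.02,0,0,0],[0.015,0,0,0,0],[0.015,0,0,0,0]]]';  python3 - <<'E'
from h import *
tool()
viewer.read_camera('scene');viewer.read_camera('top')
P={c:[(np.round(d['xy']*np.array([512,384]),1),d['confidence']) for d in map(lambda d:{**d,'xy':np.array(d['xy'])},viewer.pinpoint(c,n)[:2])] if False else None for c,n in()}
for n in('scope_tip','scope','port_mouth'):
    for c in('scene','top'):
        for d in viewer.pinpoint(c,n)[:2]: print(n,c,np.round(np.array(d['xy'])*[512,384],1),round(d['confidence'],2))
E
```

```text
time: 31.02
eef_pos: [0.8963, 0.125, 0.7478]
tcp_rot: [-0.051, 0.92, -0.0, 0.388]
contact_force: [0.1, 0.6, -1.7]
opening: 0.265
finger_force: 89.1
t 31.02 p [0.8963 0.125  0.7478] x [-0.694 -0.093 -0.714] z [ 0.714  0.038 -0.699] yawx -172.3 q [ 0.02  0.57  0.4   0.02  1.38 -1.66] F [ 0.1  0.6 -1.7] open 0.265 ff 89.1
scope_tip scene [293.5 202.6] 0.29
port_mouth scene [256.  186.5] 0.54
port_mouth top [251.6 192. ] 0.62
```

```bash
cat >> h.py <<'E'
Rg=R.from_quat([.007,.999,-.038,.010]);TIP=Rg.inv().apply(np.array([.406,.002,.050])-np.array([.5601,-.0027,.0343]))
M=np.array([.531,.193,.1175]);U=np.array([.7044,.0616,.7071])
def tip(off=TIP):
    s=get_state();r=R.from_quat(s['tcp_rot']);t=np.array(s['eef_pos'])+r.apply(off)
    ax=-r.apply(Rg.inv().apply([-1,.02,0]));ax/=np.linalg.norm(ax);d=t-M;a=d@U
    print('tip',t.round(4),'scope axis',ax.round(3),'along',a.round(4),'perp',(d-a*U).round(4),'ang',np.degrees(np.arccos(ax@U)).round(2));return t
def goto(*al):
    t=tip();r=R.from_quat(get_state()['tcp_rot'])
    for a in al:
        g=M+U*a;d=r.inv().apply(g-t);n=int(np.ceil(abs(d).max()/.04));print(a,n,'rows',(d/n).round(4));t=g
E
python3 -c "
from h import *
print(TIP);goto(.12,.04)"
```

```text
[ 0.15379408  0.00122239 -0.0190073 ]
tip [0.7755 0.1112 0.6577] scope axis [0.701 0.089 0.708] along 0.5492 perp [-0.1423 -0.1156  0.1519] ang 1.62
0.12 11 rows [0.0391 0.0111 0.0184]
0.04 2 rows [ 0.04    0.0013 -0.0009]
```

```bash
python3 -m handwheel '[[[0.015,0.02,0.006,0.009,0],[0.015,0.039,0.011,0.018,0],[0.015,0.039,0.011,0.018,0],[0.015,0.039,0.011,0.018,0],[0.015,0.039,0.011,0.018,0],[0.015,0.039,0.011,0.018,0],[0.015,0.039,0.011,0.018,0],[0.015,0.039,0.011,0.018,0],[0.015,0.039,0.011,0.018,0],[0.015,0.039,0.011,0.018,0],[0.015,0.03,0.009,0.015,0],[0.015,0.02,0.006,0.009,0]]]'; python3 -m handwheel '[[[0.015,0,0,0,0],[0.015,0,0,0,0]]]' >/dev/null;  python3 - <<'E'
from h import *
tool();goto(.06)
for c in('scene','top'):
    viewer.read_camera(c)
    for n in('scope_tip','port_mouth','scope'):
        for d in viewer.pinpoint(c,n)[:2]: print(n,c,np.round(np.array(d['xy'])*[512,384],1),round(d['confidence'],2))
E
```

```text
time: 32.42
eef_pos: [0.7445, 0.208, 0.3367]
tcp_rot: [-0.051, 0.918, -0.0, 0.392]
contact_force: [-0.9, -0.5, -1.5]
opening: 0.265
finger_force: 89.1
t 32.58 p [0.7447 0.2076 0.3363] x [-0.69  -0.094 -0.718] z [ 0.718  0.039 -0.695] yawx -172.2 q [ 0.17  0.1   1.74 -0.17  0.51 -1.4 ] F [-0.9 -0.1 -0.7] open 0.266 ff 89.1
tip [0.6248 0.1936 0.2391] scope axis [0.705 0.09  0.703] along 0.1521 perp [-0.0133 -0.0087  0.014 ] ang 1.67
0.06 3 rows [0.0307 0.0037 0.006 ]
scope_tip scene [219.9 131.4] 0.71
port_mouth scene [253.6 186.3] 0.53
scope scene [188.8  76.8] 0.96
scope top [234.9  43.9] 0.84
```

```bash
cat >> h.py <<'E'
def proj(c,X):
    p=viewer.camera_params(c);f=192/np.tan(np.radians(p['fov_y']/2));q=R.from_quat(p['attitude']).inv().apply(np.array(X)-p['xyz']);return np.round([p['cx']-f*q[0]/q[2],p['cy']+f*q[1]/q[2]],1)
E
python3 -c "
from h import *
print('pred before',proj('scene',tip()),'mouth pred',proj('scene',M),proj('top',M))"
python3 -m handwheel '[[[0.015,0.025,0.004,0.006,0],[0.015,0.03,0.004,0.006,0],[0.015,0.03,0.004,0.006,0],[0.015,0.015,0,0,0],[0.015,0,0,0,0],[0.015,0,0,0,0]]]'>/dev/null;  python3 - <<'E'
from h import *
import cv2
goto(.03);t=tip();print('pred',proj('scene',t),proj('top',t))
for c in('scene','top'):
    im=viewer.read_camera(c)
    if c=='scene': cv2.imwrite('pics/raw7.png',im);S=cv2.resize(im[105:255,185:335],(400,400),interpolation=cv2.INTER_CUBIC)
    else: T=cv2.resize(im[130:280,180:330],(400,400),interpolation=cv2.INTER_CUBIC)
    for n in('scope_tip','port_mouth'):
        for d in viewer.pinpoint(c,n)[:2]: print(n,c,np.round(np.array(d['xy'])*[512,384],1),round(d['confidence'],2))
cv2.imwrite('pics/st7.png',np.hstack([S,T]))
E
```

```text
tip [0.6261 0.1934 0.2414] scope axis [0.702 0.088 0.706] along 0.1546 perp [-0.0138 -0.0092  0.0145] ang 1.58
pred before [224.9 126.9] mouth pred [253.  186.4] [252.9 190.3]
tip [0.5684 0.1968 0.1551] scope axis [0.703 0.089 0.705] along 0.0532 perp [-0.0001  0.0005  0.    ] ang 1.63
0.03 1 rows [ 0.0232  0.0002 -0.0004]
tip [0.5684 0.1968 0.1551] scope axis [0.703 0.089 0.705] along 0.0532 perp [-0.0001  0.0005  0.    ] ang 1.63
pred [240.8 167.7] [249.9 169.1]
scope_tip scene [237.6 173. ] 0.93
scope_tip scene [293.1 201.4] 0.45
port_mouth scene [254.4 185. ] 0.68
port_mouth top [253.4 191.8] 0.37
```

View pics/st7.png

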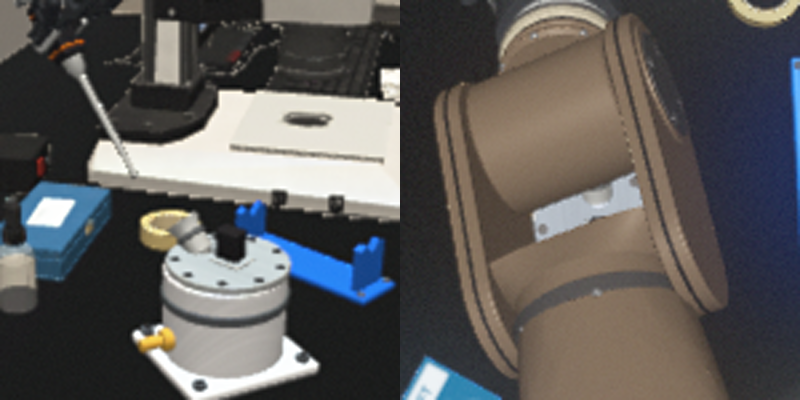

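```bash
python3 - <<'E'
from h import *
import cv2
t=tip();s=get_state();r=R.from_quat(s['tcp_rot']);ax=np.array([.703,.089,.705])
print('axis pts pred',[proj('scene',t+ax*k) for k in(0,.05,.10,.15)])
for d in viewer.pinpoint('scene','scope')[:1]: print('scope',np.round(np.array(d['xy'])*[512,384],1),d['confidence'])
print('jac px/10mm',[proj('scene',t+.01*e)-proj('scene',t) for e in np.eye(3)])
print('port axis px',proj('scene',M),proj('scene',M-U*.034),[proj('scene',M+U*k) for k in(.05,.1)])
im=cv2.imread('pics/raw7.png').mean(2).astype(int)
for row in range(134,176,4): print(row,list(zip(range(206,244,1),im[row,206:244])) if 0 else (206+np.argsort(-im[row,206:242])[:3], np.sort(im[row,206:242])[-4:]))
g=im[180:206,245:268];print(g[::2])
E
```

```text
tip [0.5699 0.1969 0.157 ] scope axis [0.701 0.088 0.707] along 0.0556 perp [-0.0003  0.0005  0.0002] ang 1.58
axis pts pred [array([240.3, 166.8]), array([228.7, 149.6]), array([217.1, 132.4]), array([205.7, 115.4])]
scope [205.4 116.3] 0.75
jac px/10mm [array([-2.9, -1.1]), array([-3. ,  1.1]), array([ 0. , -3.9])]
port axis px [253.  186.4] [260.8 198.5] [array([241.7, 168.8]), array([230.4, 151.3])]
134 (array([216, 215, 217]), array([107, 129, 172, 206]))
138 (array([218, 217, 219]), array([ 86, 129, 163, 193]))
142 (array([220, 219, 221]), array([ 77, 132, 154, 192]))
146 (array([222, 223, 221]), array([ 90, 143, 183, 190]))
150 (array([225, 224, 223]), array([104, 131, 184, 185]))
154 (array([227, 226, 225]), array([102, 119, 181, 184]))
158 (array([224, 225, 223]), array([224, 230, 231, 231]))
162 (array([235, 237, 234]), array([237, 237, 237, 237]))
166 (array([230, 236, 239]), array([241, 242, 242, 243]))
170 (array([240, 241, 239]), array([244, 245, 245, 245]))
174 (array([235, 236, 237]), array([145, 145, 145, 145]))
[[ 24  28  26  25  26  25  26  25  28  26  26  31  31  
[... 506 characters left out ...]
 26  28  26  32  41]
 [227 219 205 152 108 103 112 127 144 141 125 112 104 101 129 176 174  97
   73  75  65  38  29]
 [133 130 129 130 133 128 103  88  80  82  84 118 178 200 204 202 197 184
  175 169 107  45  23]
 [131 133 133 133 131 136 121  82  74 110 144 163 183 196 201 205 206 200
  187 185 170  82  28]
 [104 107 106 127 190 215 219 212 180 128 117 140 159 178 196 205 180 150
  123 151 134  64  25]
 [ 26  28  91 196 215 213 211 215 215 216 206 203 192 183 200 194 196 199
  206 209 148  63  19]
 [ 20  66 184 182 126  85 101 170 209 214 213 213 213 213 211 213 212 210
  195 186 207 210 204]
 [ 63 176 168 204 221 221 220 219 218 217 218 216 215 213 213 212 212 212
  211 211 205 198 180]]
```

```bash
cat >> h.py <<'E'
AXT=-Rg.inv().apply([-1,.02,0]);AXT/=np.linalg.norm(AXT);ORG=TIP+.15*AXT
def pitched(deg):
    a=R.from_rotvec([0,np.radians(deg),0]).apply(AXT);return ORG-.15*a,a
def pose(deg):
    s=get_state();r=R.from_quat(s['tcp_rot']);t,a=pitched(deg);return np.array(s['eef_pos'])+r.apply(t),r.apply(a)
E
python3 - <<'E'
from h import *
for g in(-8,-6,-4,0,4,6,8):
    t,a=pose(g);p0,p1=proj('scene',t),proj('scene',t+.08*a);d=p0-p1
    print(g,'tip',t.round(4),'pitch',np.degrees(np.arcsin(a[2])).round(1),'tip px',p0,'slope',(d[1]/d[0]).round(2),'col@142',(p0[0]+(142-p0[1])*d[0]/d[1]).round(1),'col@170',(p0[0]+(170-p0[1])*d[0]/d[1]).round(1))
E
```

```text
-8 tip [0.5853 0.1978 0.1428] pitch 53.0 tip px [235.7 170.8] slope 1.85 col@142 220.1 col@170 235.3
-6 tip [0.5812 0.1975 0.146 ] pitch 51.0 tip px [236.9 169.9] slope 1.75 col@142 220.9 col@170 237.0
-4 tip [0.5772 0.1973 0.1494] pitch 49.0 tip px [238.1 169.1] slope 1.66 col@142 221.8 col@170 238.6
0 tip [0.5695 0.1969 0.1565] pitch 45.0 tip px [240.5 167.1] slope 1.49 col@142 223.6 col@170 242.4
4 tip [0.5624 0.1965 0.1642] pitch 41.0 tip px [242.7 164.8] slope 1.34 col@142 225.7 col@170 246.6
6 tip [0.559  0.1964 0.1682] pitch 39.0 tip px [243.7 163.5] slope 1.27 col@142 226.8 col@170 248.8
8 tip [0.5558 0.1962 0.1723] pitch 37.0 tip px [244.8 162.2] slope 1.19 col@142 227.9 col@170 251.3
```

```bash
cat >> h.py <<'E'
PD=-7.5
def aim(*ss,Q=M-U*.024):
    t,a=pose(PD);d=t-Q;k=d@a;r=R.from_quat(get_state()['tcp_rot'])
    print('s',(-k).round(4),'perp',(d-k*a).round(4),'tip',t.round(4),'px',proj('scene',t))
    for s in ss:
        g=Q-a*s;v=r.inv().apply(g-t);n=int(np.ceil(abs(v).max()/.03));print(s,n,'rows',(v/n).round(4));t=g
E
python3 - <<'E'
from h import *
print(tri((254.4,185),(253.4,191.8)),tri((253.6,186.3),(251.6,192)));tool();aim(-.05,-.03,0,.043)
E
```

```text
(array([0.5275, 0.1919, 0.122 ]), np.float64(0.0002)) (array([0.5272, 0.1954, 0.1198]), np.float64(0.0005))
t 33.83 p [0.6889 0.2106 0.2544] x [-0.687 -0.093 -0.721] z [ 0.721  0.039 -0.692] yawx -172.3 q [ 0.19  0.06  1.94 -0.29  0.36 -1.26] F [-0.4 -0.8 -1.6] open 0.266 ff 89.1
s -0.077 perp [ 0.0236 -0.0002 -0.018 ] tip [0.5842 0.1977 0.1436] px [236.  170.6]
-0.05 2 rows [ 0.0151  0.0009 -0.0133]
-0.03 1 rows [0.0199 0.0001 0.0022]
0 1 rows [0.0298 0.0002 0.0033]
0.043 2 rows [0.0214 0.0001 0.0024]
```

```bash
python3 -m handwheel '[[[0.015,0.015,0.001,-0.013,0],[0.015,0.015,0.001,-0.013,0],[0.015,0,0,0,0],[0.015,0,0,0,0]]]' >/dev/null;  python3 - <<'E'
from h import *
import cv2
tool();aim(-.03,0);t,a=pose(PD);print(a.round(3))
im=viewer.read_camera('scene');cv2.imwrite('pics/raw8.png',im)
for n in('scope_tip','port_mouth'):
    for d in viewer.pinpoint('scene',n)[:1]: print(n,np.round(np.array(d['xy'])*[512,384],1),round(d['confidence'],2))
E
```

```text
t 34.17 p [0.6481 0.209  0.2494] x [-0.688 -0.094 -0.72 ] z [ 0.72   0.039 -0.693] yawx -172.2 q [ 0.2  -0.02  2.03 -0.32  0.35 -1.23] F [ 0.5  0.4 -1.5] open 0.266 ff 89.1
s -0.0483 perp [-0.0001  0.0004  0.    ] tip [0.5433 0.1959 0.1388] px [248.5 177. ]
-0.03 1 rows [ 0.0182 -0.0003  0.002 ]
0 1 rows [0.0298 0.0002 0.0033]
[0.605 0.084 0.792]
scope_tip [250.  175.6] 0.95
port_mouth [260.  200.1] 0.73
```

```bash
python3 - <<'E'
from h import *
import cv2
viewer.read_camera('scene');m=viewer.outline_of('scene','scope')[0];k=m['mask'];print(m['confidence'])
rows=[(r,np.where(k[r,225:262])[0].mean()+225,k[r,225:262].sum()) for r in range(130,182) if k[r,225:262].any()]
R_=np.array([x for x in rows if x[2]<=6]);print(R_[::4].round(1),R_[-1]);p=np.polyfit(R_[:,0],R_[:,1],1);print('fit col=',p,'slope',1/p[0])
t,a=pose(PD);u0,u1=proj('scene',t),proj('scene',t+.08*a);print('pred slope',(u0-u1)[1]/(u0-u1)[0],'pred col@165',u0[0]+(165-u0[1])*(u0-u1)[0]/(u0-u1)[1],'obs',np.polyval(p,165),'obs@190',np.polyval(p,190),'@194.9',np.polyval(p,194.9))
im=cv2.imread('pics/raw8.png').mean(2).astype(int)
np.set_printoptions(linewidth=200)
print('cols',np.arange(243,271));
for r in range(180,204): print(r,im[r,243:271])
E
```

```text
0.65
[[130.  225.5   2. ]
 [134.  226.    3. ]
 [138.  226.    3. ]
 [142.  228.5   2. ]
 [146.  230.5   2. ]
 [150.  233.    3. ]
 [154.  235.    3. ]
 [158.  237.5   4. ]
 [162.  240.    5. ]
 [166.  241.5   4. ]
 [170.  244.    3. ]
 [174.  246.    3. ]] [175.  246.5   2. ]
fit col= [  0.51310515 156.44711687] slope 1.9489182692307732
pred slope 1.8292682926829293 pred col@165 241.804 obs 241.10946654332417 obs@190 253.93709528214623 @194.9 256.45131051495537
cols [243 244 245 246 247 248 249 250 251 252 253 254 255 256 257 258 259 260 261 262 263 264 265 266 267 268 269 270]
180 [26 26 28 28 28 24 24 25 26 27 26 28 24 31 30 28 28 28 29 28 27 34 72 80 81 70 69 68]
181 [29 26 28 28 29 26 26 24 24 27 27 28 27 27 25 25 25 28 28 24 26 26 30 28 28 28 28 26]
182 [25 23 23 23 22 23 22 23 20 21 21 24 26 26 24 26 25 27 27 27 27 26 24 26 26 26 23 26]
183 [32 44 57 61 68 72 76 77 74 62 59 36 23 23 40 29 24 26 27 29 26 28 27 29 28 27 28 26]
184 [109 136 166 176 198 205 211 214 215 189 174 118  79  79 108  78  38  25  27  27  27  28  28  29  27  27  27  25]
185 [213 218 193 178 207 189 200 200
[... 1505 characters left out ...]
4  85 104 106 104 127 191 213 219 213 180 129 118 139 159 180 197 205 180 149 123 150 135  63  23  21  25  24]
199 [ 34  40  50  48  68 158 210 218 218 217 213 200 151 138 153 168 167 155 149 150 137 155 125  56  22  21  23  22]
200 [ 25  26  26  31  91 197 214 214 211 216 215 217 206 202 192 183 200 194 196 200 207 209 148  63  21  16  21  22]
201 [ 28  27  26  49 143 177 152 122 127 198 214 214 213 214 211 209 212 213 213 214 215 217 203 123  77  56  32  21]
202 [ 25  27  22  66 184 181 125  86 102 170 210 214 213 213 213 213 212 212 211 212 195 186 208 209 203 169 108  63]
203 [ 26  24  34  96 175 211 209 205 205 212 215 216 214 214 214 213 212 212 211 211 208 203 183 171 181 205 200 170]
```

```bash
python3 - <<'E'
from h import *
import cv2
np.set_printoptions(linewidth=200)
a=cv2.imread('pics/raw7.png').astype(int);b=cv2.imread('pics/raw8.png').astype(int)
d=np.abs(a-b).sum(2)
pts=[]
for r in range(134,182,2):
    w=d[r,225:262].astype(float); 
    if r<157: w=b[r,225:262].mean(1)
    w=np.clip(w-(90 if r>=157 else 60),0,None)
    if w.sum()>60:
        c=225+(w*np.arange(len(w))).sum()/w.sum(); print(r,round(c,1),np.where(w>0)[0]+225)
E
```

```text
134 242.5 [225 226 227 228 235 236 238 242 243 244 245 246 247 248 249 250 251 252]
136 242.7 [225 226 227 228 236 237 238 239 240 241 242 243 244 245 246 247 248 249 250 251 252 253 254 255 256]
138 226.9 [225 226 227 228 229 233]
140 228.1 [226 227 228 229 230]
142 229.2 [227 228 229 230 231]
144 230.1 [228 229 230 231 232]
146 231.3 [226 229 230 231 232 233]
148 233.1 [230 231 232 233 234 257 258]
150 233.8 [226 227 232 233 234 235 239 240 241 256]
152 235.4 [233 234 235 236 261]
154 249.4 [234 235 236 237 258 259 260 261]
156 253.3 [235 236 237 238 254 255 256 257 258 259 260 261]
158 233.0 [227 228 230 237 238 239]
160 234.1 [228 229 230 231 237 238 239 240]
162 232.0 [229 230 231 232 239 240]
164 236.5 [231 232 233 240 241 242]
166 237.4 [232 233 234 241 242 243]
168 239.1 [233 234 242 243 244]
170 239.7 [233 234 235 236 243 244 245]
174 246.7 [246 247]
```

```bash
python3 -m handwheel '[[[0.015,0.018,0,0.002,0],[0.015,0,0,0,0],[0.015,0,0,0,0]]]' |sed -n '2p;4p';  python3 - <<'E'
from h import *
tool();aim(-.01,0);t,a=pose(PD);print(a.round(3))
E
```

```text
eef_pos: [0.637, 0.2071, 0.2333]
contact_force: [-0.5, -0.7, -0.8]
t 34.67 p [0.637  0.2071 0.2333] x [-0.69  -0.094 -0.718] z [ 0.718  0.038 -0.695] yawx -172.3 q [ 0.2  -0.03  2.07 -0.34  0.32 -1.19] F [-0.5 -0.7 -0.8] open 0.265 ff 89.1
s -0.0288 perp [ 0.0002  0.0001 -0.0002] tip [0.5318 0.194  0.1231] px [252.5 184.3]
-0.01 1 rows [0.0187 0.     0.0018]
0 1 rows [0.0099 0.0001 0.0011]
[0.607 0.084 0.79 ]
```

```bash
python3 -m handwheel '[[[0.015,0.01,0,0.001,0],[0.015,0,0,0,0]]]' |sed -n '2p;4p'; python3 -m handwheel '[[[0.015,0.01,0,0.001,0],[0.015,0,0,0,0],[0.015,0,0,0,0]]]' |sed -n '2p;4p';  python3 - <<'E'
from h import *
tool();aim(.02,.043);t,a=pose(PD);print(a.round(3))
E
```

```text
eef_pos: [0.6305, 0.2061, 0.2254]
contact_force: [-0.4, -0.4, -2.4]
eef_pos: [0.6245, 0.2054, 0.218]
contact_force: [0.6, -0.6, -1.8]
t 35.08 p [0.6245 0.2054 0.218 ] x [-0.689 -0.094 -0.718] z [ 0.719  0.038 -0.694] yawx -172.3 q [ 0.21 -0.04  2.11 -0.38  0.3  -1.15] F [ 0.6 -0.6 -1.8] open 0.262 ff 89.1
s -0.0089 perp [-0.0001  0.      0.0001] tip [0.5194 0.1923 0.1076] px [256.7 191.6]
0.02 1 rows [0.0287 0.0001 0.0033]
0.043 1 rows [0.0229 0.0001 0.0025]
[0.607 0.084 0.791]
```

```bash
for i in 1 2 3; do python3 -m handwheel '[[[0.015,0.01,0,0.0012,0],[0.015,0,0,0,0]]]' |sed -n '2p;4p'; done;  python3 - <<'E'
from h import *
tool();aim(.043);t,a=pose(PD);print(a.round(3))
E
```

```text
eef_pos: [0.6177, 0.2043, 0.2089]
contact_force: [0.1, -0.2, -2.2]
eef_pos: [0.6115, 0.2034, 0.2006]
contact_force: [0.1, 0.1, -2.9]
eef_pos: [0.6058, 0.2025, 0.1929]
contact_force: [-0.0, -0.2, -2.6]
t 35.58 p [0.6058 0.2025 0.1929] x [-0.691 -0.094 -0.717] z [ 0.717  0.038 -0.696] yawx -172.3 q [ 0.21 -0.04  2.17 -0.46  0.25 -1.07] F [-0.  -0.2 -2.6] open 0.268 ff 89.1
s 0.0225 perp [ 0.     -0.0002  0.    ] tip [0.5005 0.1894 0.0828] px [263.2 203.3]
0.043 1 rows [0.0204 0.0004 0.0022]
[0.608 0.084 0.789]
```

```bash
for i in 1 2; do python3 -m handwheel '[[[0.015,0.007,0,0.0008,0],[0.015,0,0,0,0]]]' |sed -n '2p;4p'; done;  python3 - <<'E'
from h import *
tool();aim(.043);t,a=pose(PD);print(a.round(3))
E
```

```text
eef_pos: [0.602, 0.202, 0.1881]
contact_force: [-0.7, 0.8, -1.7]
eef_pos: [0.5976, 0.2021, 0.1842]
contact_force: [-0.7, 0.6, -2.0]
t 35.92 p [0.5976 0.2021 0.1842] x [-0.691 -0.094 -0.717] z [ 0.717  0.037 -0.696] yawx -172.3 q [ 0.21 -0.05  2.19 -0.51  0.24 -1.02] F [-0.7  0.6 -2. ] open 0.269 ff 89.1
s 0.0344 perp [-0.0009  0.0004  0.0007] tip [0.4923 0.189  0.0741] px [265.8 207.7]
0.043 1 rows [ 0.0085 -0.0004  0.0021]
[0.609 0.084 0.789]
```

```bash
python3 -m handwheel '[[[0.015,0.007,0,0.002,0],[0.015,0,0,0,0],[0.015,0,0,0,0]]]' |sed -n '2p;4p';  python3 - <<'E'
from h import *
tool();aim(.043);t,a=pose(PD);print(a.round(3))
E
```

```text
eef_pos: [0.5945, 0.2027, 0.1809]
contact_force: [0.4, -1.2, -1.4]
t 36.17 p [0.5945 0.2027 0.1809] x [-0.693 -0.094 -0.715] z [ 0.716  0.034 -0.698] yawx -172.3 q [ 0.22 -0.05  2.19 -0.53  0.24 -0.99] F [ 0.4 -1.2 -1.4] open 0.267 ff 89.1
s 0.0387 perp [-0.0016  0.0014  0.0011] tip [0.4889 0.1896 0.0711] px [266.6 209.4]
0.043 1 rows [ 0.0041 -0.0014  0.0023]
[0.61  0.084 0.788]
```

```bash
python3 -m handwheel '[[[0.015,0.005,-0.002,0.003,0],[0.015,0,0,0,0],[0.015,0,0,0,0]]]' |sed -n '2p;4p';  python3 - <<'E'
from h import *
import cv2
tool();aim(.043);t,a=pose(PD)
b=viewer.read_camera('scene');cv2.imwrite('pics/raw9.png',b);a0=cv2.imread('pics/raw8.png').astype(int);d=np.abs(a0-b.astype(int)).sum(2)
print('pred cols',[(r,round(float(np.interp(r,*zip(*sorted((p[1],p[0]) for p in [proj('scene',t+a*k) for k in(0,.03,.06,.09,.12)])))),1)) for r in range(150,190,4)])
np.set_printoptions(linewidth=200)
g=b.mean(2).astype(int)
for r in range(158,192,2): print(r,g[r,236:262])
E
```

```text
eef_pos: [0.593, 0.2013, 0.1777]
contact_force: [0.4, 0.3, -1.5]
t 36.42 p [0.593  0.2013 0.1777] x [-0.696 -0.094 -0.712] z [ 0.713  0.031 -0.7  ] yawx -172.3 q [ 0.21 -0.05  2.2  -0.54  0.24 -0.98] F [ 0.4  0.3 -1.5] open 0.264 ff 89.1
s 0.0422 perp [-0.0012  0.0003  0.0009] tip [0.487  0.1882 0.0683] px [267.6 210.5]
0.043 1 rows [ 0.0006 -0.0003  0.0016]
pred cols [(150, 242.6), (154, 242.6), (158, 242.6), (162, 242.6), (166, 242.7), (170, 245.0), (174, 247.2), (178, 249.5), (182, 251.7), (186, 253.9)]
158 [ 80  52  42  36  34  35  36  48  55  90  78  83 106 143 187 228 233 233 238 237 236 235 234 235 235 235]
160 [ 23  23  39  66  99  99  74  63  54  43 111 233 240 237 237 236 236 236 236 236 235 235 235 235 235 235]
162 [ 37  71  55  68  60  44  35  33  32  30 103 231 238 237 236 237 237 237 237 236 236 236 237 237 237 237]
164 [ 36  33  25  23  26  34  56 101 155 163 238 242 239 239 239 239 240 239 238 238 239 238 239 239 240 240]
166 [ 44  13  23  69 111 135 159 168 167 164 204 240 242 241 241 241 241 241 240 240 241 241 242 242 243 243]
168 [242 243 242 147 106 120 136 146 1
[... 581 characters left out ...]
 67  67  63  82 166 167 165 163 148 147]
180 [ 27  26  28  27  27  26  28  28  25  28  26  27  61 134 186 186  93  31  21  24  31  30  30  28  28  28]
182 [ 26  27  29  27  27  25  26  25  24  22  21  19  19  43 123 181 189 102  36  26  24  26  25  27  26  27]
184 [ 26  26  23  22  40  70  97 109 137 167 176 197 205 212 208 151 177 183 119  77  78 109  79  38  27  26]
186 [ 24  43 125 202 209 195 193 148 154 151 148 159 153 157 155 142 127 172 183 182 182 171 160  78  29  28]
188 [ 27  79 197 212 199 153 125 129 135 138 144 145 145 145 146 153 147 155 168 180 185 190 181 155  74  30]
190 [ 27  62 128 195 201 216 178 177 137 138 143 139 130 114 115 126 136 159 178 191 194 166 134 115  93  67]
```

```bash
python3 - <<'E'
from h import *
np.set_printoptions(linewidth=220)
im=viewer.read_camera('top').mean(2).astype(int)
t,a=pose(PD);print('pred mouth top',proj('top',M),'shaft pts',[proj('top',t+a*k) for k in(.05,.065,.08,.1,.15)])
for n in('scope','port_mouth','cover'):
    for d in viewer.look_for('top',n)[:2]: print(n,np.round(np.array(d['extent'])*[512,384,512,384],1),round(d['confidence'],2))
for r in range(170,200,2): print(r,im[r,240:268])
E
```

```text
pred mouth top [252.9 190.3] shaft pts [array([253.4, 197.3]), array([252.5, 192.2]), array([251.6, 186.9]), array([250.3, 179.7]), array([247. , 160.7])]
scope [232.6 117.3  20.6  56.6] 0.62
cover [269.3 196.9  13.   16.7] 0.48
170 [ 65  53  66  95  78  63  62  59  60  61  98 115  59  66  65  63  64  65  64  47  54  64  64  67  65  65  66  68]
172 [63 57 45 42 44 46 48 52 53 57 64 68 67 62 64 66 64 61 57 52 47 56 39 40 46 51 58 66]
174 [63 65 65 65 66 66 65 65 65 66 67 65 67 66 64 65 63 64 51 59 58 47 46 37 39 42 45 56]
176 [64 64 64 65 67 66 62 69 64 65 65 63 67 68 62 65 64 64 49 67 66 64 68 61 48 38 41 42]
178 [66 66 65 62 64 63 65 66 62 64 64 64 62 67 64 65 61 52 51 67 67 68 66 67 66 60 65 53]
180 [59 57 57 64 65 63 64 67 66 64 68 65 64 64 62 59 58 59 59 58 64 64 67 64 67 66 66 66]
182 [64 65 66 66 64 66 65 63 63 67 66 63 64 64 64 62 64 62 60 63 61 57 61 64 63 67 65 67]
184 [66 64 67 65 64 67 66 62 66 64 63 64 64 67 66 66 64 61 61 58 62 59 57 57 59 67 66 68]
186 [65 65 62 65 66 68 65 65 67 66 65 64 62 65 64 60 65 62 60 62 61 59 56 60 54 56 58 65]
188 [65 65 64 67 67 69 67 67 65 67 66 64 64 65 63 66 65 59 65 60 60 59 57 60 57 55 56 53]
190 [63 66 67 69 66 64 66 67 65 66 67 66 65 65 68 66 63 65 61 63 62 60 59 59 57 59 53 52]
192 [64 67 67 66 67 66 65 68 67 66 65 66 66 62 65 63 65 63 62 61 62 61 59 58 58 55 55 54]
194 [67 67 68 67 69 70 69 70 72 73 72 68 69 68 69 68 68 63 62 60 62 62 59 60 60 56 55 54]
196 [76 73 81 78 70 66 69 70 68 70 68 68 69 68 67 65 70 77 69 62 64 64 61 59 56 61 53 56]
198 [ 68  72  80  85  94 105 120 125 144 143 140 119 119 116  98  88  81  72  69  69  72  69  70  64  61  58  56  54]
```

```bash
cat > f.py <<'E'
from h import *
t,a=pose(PD);F=[]
for _ in range(4):
    viewer.read_camera('scene');s=get_state();F.append(np.r_[s['contact_force'],s['wrist_torque']])
print(np.mean(F,0).round(2),s['eef_pos'].round(4))
E
python3 f.py; python3 -m handwheel '[[[0.015,0,0.004,0,0],[0.015,0,0,0,0],[0.015,0,0,0,0]]]' >/dev/null; python3 f.py; python3 -m handwheel '[[[0.015,0,-0.004,0,0],[0.015,0,-0.004,0,0],[0.015,0,0,0,0],[0.015,0,0,0,0]]]' >/dev/null; python3 f.py
```

```text
[ 0.06  0.12 -1.94 -0.01  0.52  0.03] [0.5931 0.2014 0.1779]
[-0.15  0.16 -2.29 -0.01  0.54  0.01] [0.5927 0.2053 0.1776]
[-0.1   0.12 -1.95 -0.03  0.52 -0.01] [0.5933 0.1978 0.1787]
```

```bash
python3 -m handwheel '[[[0.015,0,0.004,0,0],[0.015,0,0,0,0],[0.015,0,0,0,0],[0.015,0,0,0,0],[0.015,0,0,0,0],[0.015,0,0,0,0]]]'; python3 -c "
from h import *
aim(.043);tool()
from plant import sign_off
print(sign_off())"
```

```text
time: 38.35
eef_pos: [0.5929, 0.2016, 0.1785]
tcp_rot: [-0.049, 0.921, -0.004, 0.387]
contact_force: [-0.6, -0.4, -2.2]
opening: 0.264
finger_force: 89.1
s 0.0416 perp [-0.0017  0.0005  0.0013] tip [0.4868 0.1885 0.0692] px [267.6 210.3]
0.043 1 rows [ 0.0011 -0.0006  0.0023]
t 38.35 p [0.5929 0.2016 0.1785] x [-0.696 -0.094 -0.712] z [ 0.712  0.03  -0.701] yawx -172.3 q [ 0.22 -0.05  2.2  -0.54  0.24 -0.99] F [-0.6 -0.4 -2.2] open 0.264 ff 89.1
the job is handed in; nothing more can be done
None
```

The job is handed in after 38 s, but I got no verdict back: by my measurements the cover is seated and the borescope is held through the port, with its tip about 21 mm below the rim, and it showed no contact force when I shifted it 4 mm either way.

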